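# Reload reagent bottles into the analyser's rack in reverse order

## Robot

A 7-joint arm with a two-finger parallel gripper is mounted at the origin on the work surface. World frame = base frame: x ahead of the robot, y to its left, z up, the work surface at z = 0. Lengths are in mm, angles in rad, forces in N, time in s.
With the tool pointing down it reaches from about 425 to 875 mm from the base axis. Payload 4.7 kg.
Tool frame: the origin (TCP) lies between the finger pads; the fingertips stand arm.tips_ahead ahead of it and the grasp point (between the pads) lies 8 mm behind it (arm.tips_ahead is the distance from the TCP to the fingertips, in mm); x points along the fingers, y is the direction in which the jaws open and shut, and the axes are right-handed (so a half turn about x gives the same grasp; the last joint's range is limited). The gripper opens to 87 mm and grips with 3 to 60 N. Pads are 19 mm wide; open, the fingers measure 117 mm over their backs; the gripper's body (75 mm by 190 mm) begins 51 mm behind the grasp point.
Start: joints at [1.267, 0.321, -0.07, 1.45, 0.023, 1.371, -0.057], TCP at [203.091, -617.478, 233.587] pointing down, gripper open.
Joint ranges: [-2.86, 2.86], [-0.3, 2.09], [-1.38, 1.24], [0.06, 2.45], [-1.56, 4.7], [0.09, 2.05], [-2.69, 2.69]. Speed limits (rad/s): [2.57, 2.57, 3.14, 3.14, 3.14, 3.14, 3.14].

## Interface

Orientations are given as a unit quaternion [x, y, z, w].
In Python, from station import arm gives the robot as it stands.
- The arm moves only by the tool carry_out, never from a script. Its argument "steps" is a list of rows, each an object with "travel": the shift along the tool's x, y, z in units of 40 mm (1.0 is 40 mm), a list of three; "delta_rot": the turn, a rotation vector about the tool's x, y, z in units of 5 degrees (1.0 is 5 degrees), a list of three; "jaw": the opening, from -1 (shut) to 1 (fully open). In form: [{"travel": [x, y, z], "delta_rot": [ax, ay, az], "jaw": jaw}, ...]. A call has 1 to 5 rows; each row is the pose to reach, as a shift and turn from the pose commanded when the call began, along the tool's axes at that moment; what a row does not reach only later rows make up. A row lasts 1/12 s, in which the tool goes at most 41.7 mm and 7.16 degrees, less where a joint would pass 70% of its speed; a pose out of reach is approached as far as the arm can. A call with a gripper value outside its range is refused whole. The fingers move at their own pace and stop on an object; the grip force is fixed at half the most. Time passes only in rows, so rows that repeat a pose let the fingers close. It gives the time, the measured TCP pose, the force and the opening at its end, in the units of the state.
- arm.observe(): the state, without advancing time (a new reading comes with each control period).
- arm.camera(name): name is "scene" or "side" or "wrist"; returns the picture (384x512x3 uint8, red, green, blue); there is no depth.
- arm.get_calibration(name): a dict with "fx", "fy", "cx", "cy" (pixels), "origin" and "orientation" of the camera in the world. Camera axes: x right, y up, looking along -z (the intrinsics and any distortion apply to the point x, -y, -z); pixel columns grow to the right and rows downward; lengths in mm; the calibration is good to about 2 mm. A picture is of the moment at which its call begins: read the wrist's pose just before it. get_calibration takes no time and is no camera call; for the wrist camera it gives the pose at the moment of the call.
- arm.job_done(): hands the job in, once; it reports no verdict.
The state is a dict: "time_s": time; "qpos": joint angles; "qd": joint speeds; "joint_efforts": joint torques, N m; "position": TCP position; "ee_rot": TCP orientation; "wrist_force": force on the tool from outside, world axes, zero at the start; "moment": the same for the moment, N m; "width": finger opening in mm.
Only numpy, scipy, OpenCV 4.12 (cv2) and the standard library are available. Lean on these libraries where they do the work, as an engineer would, in place of code of your own. Each camera call takes 0.05 s, during which the arm holds its last target.

## Task

Move the four amber reagent bottles from the white transport rack into the empty light blue loading rack, one to a bay, in reverse order counted from the racks' black end blocks: the bottle nearest the white rack's black block goes into the bay farthest from the light blue rack's black block, the second nearest into the second farthest, and so on. Leave all four standing upright on the floor of their bays, and tip none over on the way.

Things in the scene. Friction and masses are not known exactly. Their poses are not given: they have to be found in the camera images.
- bottle_red_mid (a point): centre (half-way up, 41 mm above its underside) of the loose amber bottle with the red cap and a white paper band: upright, round, 34 mm diameter, 82 mm tall (top 22 mm is the cap, 33 mm diameter), 80 to 140 g; point z axis = the bottle's axis, upwards; turn about it is arbitrary
- bottle_yellow_mid (a point): centre (half-way up, 41 mm above its underside) of the loose amber bottle with the yellow cap and a white paper band: upright, round, 34 mm diameter, 82 mm tall (top 22 mm is the cap, 33 mm diameter), 80 to 140 g; point z axis = the bottle's axis, upwards; turn about it is arbitrary
- bottle_green_mid (a point): centre (half-way up, 41 mm above its underside) of the loose amber bottle with the green cap and a white paper band: upright, round, 34 mm diameter, 82 mm tall (top 22 mm is the cap, 33 mm diameter), 80 to 140 g; point z axis = the bottle's axis, upwards; turn about it is arbitrary
- bottle_blue_mid (a point): centre (half-way up, 41 mm above its underside) of the loose amber bottle with the blue cap and a white paper band: upright, round, 34 mm diameter, 82 mm tall (top 22 mm is the cap, 33 mm diameter), 80 to 140 g; point z axis = the bottle's axis, upwards; turn about it is arbitrary
- mat_red: fixed red square mat, 52 x 52 x 3 mm, in a bay of the white rack, under the bottle with the red cap at the start; it stays behind and shows where that bottle came from; origin at the centre of its underside, axes parallel to the white rack's
- mat_yellow: fixed yellow square mat, 52 x 52 x 3 mm, in a bay of the white rack, under the bottle with the yellow cap at the start; it stays behind and shows where that bottle came from; origin at the centre of its underside, axes parallel to the white rack's
- mat_green: fixed green square mat, 52 x 52 x 3 mm, in a bay of the white rack, under the bottle with the green cap at the start; it stays behind and shows where that bottle came from; origin at the centre of its underside, axes parallel to the white rack's
- mat_blue: fixed blue square mat, 52 x 52 x 3 mm, in a bay of the white rack, under the bottle with the blue cap at the start; it stays behind and shows where that bottle came from; origin at the centre of its underside, axes parallel to the white rack's
- transport_rack: White fixed rack, holds the four bottles at the start in random order on coloured mats. 68 mm wide (x), 254 long (y) plus a 24 mm black end block, 26 high, at its +y end. 6 mm floor; four bays in a row, 56 x 56 mm inside, between 6 mm walls 18 mm high; bay centres at y = -93, -31, 31, 93 mm, x = 0 (+93 next to the block). Origin under the centre of the row, on the table, z up; any yaw, left or right
- loading_rack: Light blue fixed rack, empty at the start, no mats. 68 mm wide (x), 254 long (y) plus a 24 mm black end block, 26 high, at its +y end. 6 mm floor; four bays in a row, 56 x 56 mm inside, between 6 mm walls 18 mm high; bay centres at y = -93, -31, 31, 93 mm, x = 0 (+93 next to the block). Origin under the centre of the row, on the table, z up; any yaw, left or right
Not all that is in view belongs to the job. What is shaped like the part that bears bottle_yellow_mid but turquoise is not meant.

How it is judged:
By the outcome, as a careful person would: the job done as asked, in the order asked, and still so for the second after the job is handed in, with the robot touching nothing.
It also fails if it takes over 102 s, if anything falls off the work surface, if the arm or the gripper's body presses on something with over 40 N, if the wrist force passes 120 N, or if a joint passes its speed limit or range.

## Working session

There is one attempt and no reset: what is moved stays moved. The work goes in short steps, Python scripts to look and compute and a tool call to move; the robot and the scene stay as the last step left them, time stands still between calls to the robot, and variables do not carry over. Pictures are saved under pics/ and viewed, and the job is handed in when it is done.

Besides the shell and the picture viewer there is one more tool, called after ">>>" as name(argument=value, ...), one argument or row to a line, values as JSON. carry_out: Moves the arm, as the interface text tells. Its arguments: {"type":"object","properties":{"steps":{"type":"array"}},"required":["steps"]}

```bash
ls; mkdir -p pics; python3 - <<'E'
from station import arm
import cv2
print(arm.observe()); print(arm.tips_ahead)
for n in ["scene","side","wrist"]:
    print(n,arm.get_calibration(n))
    cv2.imwrite(f"pics/{n}0.png",arm.camera(n)[:,:,::-1])
E
```

```text
pics
{'time_s': 0.0, 'qpos': array([ 1.26709908,  0.32182456, -0.07009744,  1.45166878,  0.02258659,
        1.37082523, -0.05690217]), 'qd': array([-1.53873896e-04,  9.26359310e-04, -6.24342575e-05,  4.71083419e-04,
       -5.06544939e-04,  3.03265515e-04,  1.70728533e-04]), 'joint_efforts': array([-4.50955504e-04, -4.91294968e+01, -4.04618857e-01, -3.12530065e+01,
       -6.41140994e-02,  4.37477406e-02,  2.22870767e-04]), 'position': array([ 202.90434131, -616.94906676,  232.46371504]), 'ee_rot': array([-0.6980591 , -0.11257076,  0.69833355, -0.11122757]), 'wrist_force': array([0.28759922, 0.00562592, 0.1270643 ]), 'moment': array([-0.00604363, -0.0892061 ,  0.03086905]), 'width': 87.18260074148793}
11.0
scene {'fx': 394.1927234898976, 'fy': 394.1927234898976, 'cx': 253.62077260531026, 'cy': 192.3362796013933, 'origin': array([1046.28028528,  360.27168293,  812.71989392]), 'orientation': array([0.16023294, 0.30405085, 0.83611067, 0.42754817])}
side {'fx': 346.5003883237882, 'fy': 346.5003883237882, 'cx': 255.36806744146654, 'cy': 190.92634182544336, 'origin': array([301.75537041, 494.99977029, 519.25822446]), 'orientation': array([-0.09116321,  0.41786783,  0.87692206, -0.21927937])}
wrist {'fx': 297.2270306854802, 'fy': 297.2270306854802, 'cx': 254.92488510959456, 'cy': 192.22209419603132, 'origin': array([ 281.53755075, -592.9381807 ,  383.8361758 ]), 'orientation': array([-0.12247863,  0.0889168 , -0.57912028,  0.80106959])}
```

View pics/scene0.png

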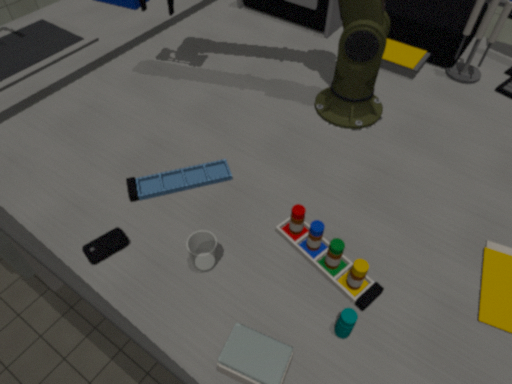

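View pics/side0.png

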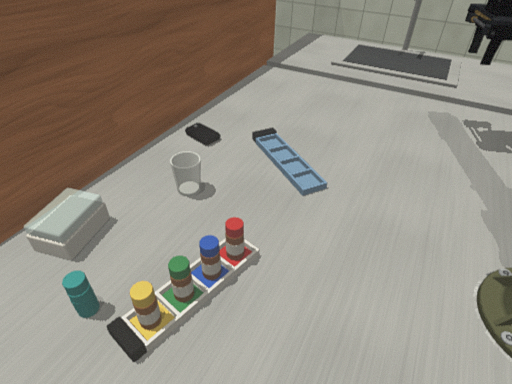

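View pics/wrist0.png

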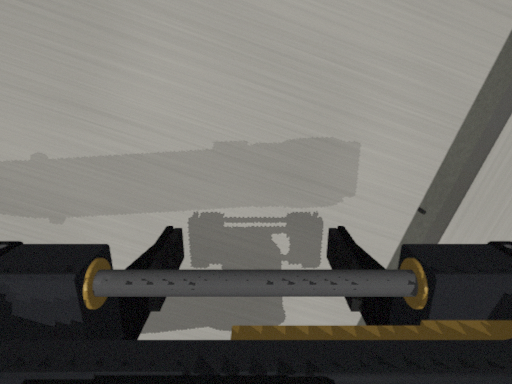

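```bash
cat > h.py <<'E'
import numpy as np, cv2
from scipy.spatial.transform import Rotation as R
def ray(cal,u,v):
    d=np.array([(u-cal['cx'])/cal['fx'],-(v-cal['cy'])/cal['fy'],-1.0])
    return np.array(cal['origin']),R.from_quat(cal['orientation']).apply(d)
def plane(cal,u,v,z):
    o,d=ray(cal,u,v); return o+d*(z-o[2])/d[2]
def proj(cal,p):
    q=R.from_quat(cal['orientation']).inv().apply(np.array(p)-cal['origin'])
    return np.array([cal['cx']+cal['fx']*q[0]/-q[2],cal['cy']-cal['fy']*q[1]/-q[2]])
def tri(c1,p1,c2,p2):
    o1,d1=ray(c1,*p1);o2,d2=ray(c2,*p2)
    d1/=np.linalg.norm(d1);d2/=np.linalg.norm(d2)
    A=np.stack([d1,-d2],1);s=np.linalg.lstsq(A,o2-o1,rcond=None)[0]
    a=o1+s[0]*d1;b=o2+s[1]*d2
    return (a+b)/2,np.linalg.norm(a-b)
E
python3 - <<'E'
from station import arm
import cv2,numpy as np
from h import *
hs={'yellow':(20,35),'green':(50,80),'blue':(105,128),'red':(0,6)}
cals={n:arm.get_calibration(n) for n in("scene","side")}
boxes={'scene':(270,195,385,310),'side':(105,210,265,340)}
cen={}
for n in cals:
    im=cv2.imread(f"pics/{n}0.png");h=cv2.cvtColor(im,cv2.COLOR_BGR2HSV)
    x0,y0,x1,y1=boxes[n]
    for c,(a,b) in hs.items():
        m=((h[...,0]>=a)&(h[...,0]<=b)&(h[...,1]>150)&(h[...,2]>60)).astype(np.uint8)
        k=np.zeros_like(m);k[y0:y1,x0:x1]=m[y0:y1,x0:x1]
        nn,l,s,ce=cv2.connectedComponentsWithStats(k)
        print(n,c,[(s[i].tolist(),ce[i].round(1).tolist()) for i in range(1,nn) if s[i][4]>25])
    m=cv2.inRange(h,(95,70,60),(115,200,255));nn,l,s,ce=cv2.connectedComponentsWithStats(m)
    print('rack',[(s[i].tolist(),ce[i].round(1).tolist()) for i in range(1,nn) if s[i][4]>100])
im=cv2.imread("pics/scene0.png")[150:210,115:245];cv2.imwrite("pics/c1.png",cv2.resize(im,None,fx=6,fy=6,interpolation=cv2.INTER_CUBIC))
im=cv2.imread("pics/side0.png")[120:200,240:335];cv2.imwrite("pics/c2.png",cv2.resize(im,None,fx=7,fy=7,interpolation=cv2.INTER_CUBIC))
E
```

```text
scene yellow [([338, 259, 31, 37, 458], [355.7, 275.5])]
scene green [([330, 239, 14, 13, 129], [336.9, 244.7]), ([319, 257, 27, 19, 135], [332.7, 266.8])]
scene blue [([310, 221, 14, 15, 164], [316.6, 227.8]), ([300, 241, 26, 17, 143], [312.5, 248.8])]
scene red [([292, 205, 13, 15, 159], [297.8, 211.7]), ([282, 223, 27, 17, 146], [294.4, 231.8])]
rack [([135, 160, 97, 40, 2008], [182.2, 178.9])]
side yellow []
side green []
side blue [([200, 236, 18, 13, 145], [208.3, 241.9]), ([192, 266, 24, 21, 137], [202.0, 276.9])]
side red [([226, 218, 17, 12, 163], [234.0, 223.5]), ([219, 247, 20, 19, 106], [227.1, 256.3])]
rack [([256, 134, 70, 56, 985], [290.8, 163.2]), ([199, 235, 20, 22, 352], [208.8, 245.6]), ([191, 265, 38, 23, 261], [207.1, 275.6])]
```

```bash
python3 -c "print(1)"
```

```text
1
```

View pics/c1.png

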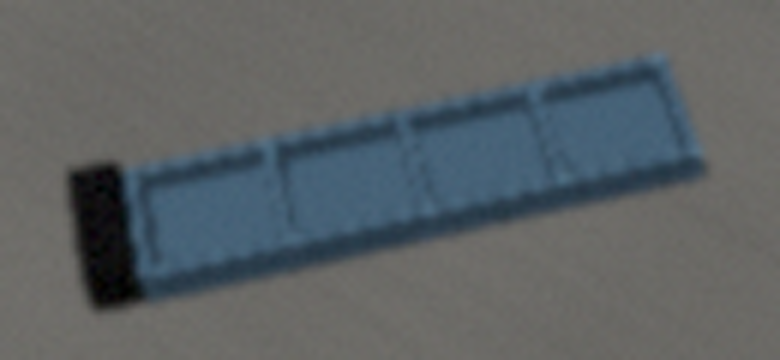

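View pics/c2.png

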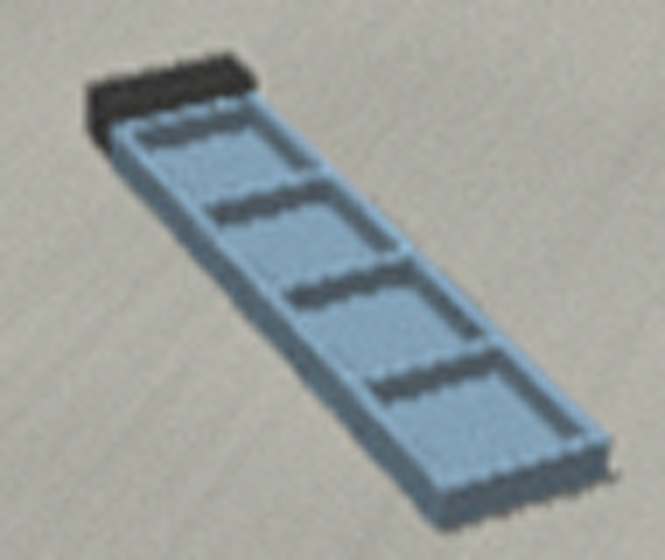

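```bash
python3 - <<'E'
from station import arm
from h import *
S=arm.get_calibration("scene");D=arm.get_calibration("side")
s=lambda x,y:((x+.5)/6-.5+115,(y+.5)/6-.5+150)
d=lambda x,y:((x+.5)/7-.5+240,(y+.5)/7-.5+120)
# A block end, B far end; 1 = robot side
sc=dict(A1=s(124,166),A2=s(138,276),B1=s(664,56),B2=s(700,158))
sd=dict(A1=d(258,96),A2=d(112,130),B1=d(608,438),B2=d(437,490))
for nm,f in (('scene',lambda k:plane(S,*sc[k],24)),('side',lambda k:plane(D,*sd[k],24)),('tri',lambda k:tri(S,sc[k],D,sd[k])[0])):
    P={k:f(k) for k in sc}
    print(nm,{k:v.round(1).tolist() for k,v in P.items()})
    c=sum(P.values())/4; ax=P['A1']+P['A2']-P['B1']-P['B2']
    print(' centre',c.round(1),'yaw y-axis dir deg',np.degrees(np.arctan2(ax[1],ax[0])).round(2),'L',np.linalg.norm(ax)/2,'W',np.linalg.norm(P['A1']-P['A2']),np.linalg.norm(P['B1']-P['B2']))
# bottle mid cap
E
python3 - <<'E'
import cv2
im=cv2.imread("pics/scene0.png")[190:315,265:390];cv2.imwrite("pics/c3.png",cv2.resize(im,None,fx=4.8,fy=4.8,interpolation=cv2.INTER_CUBIC))
im=cv2.imread("pics/side0.png")[205:365,100:270];cv2.imwrite("pics/c4.png",cv2.resize(im,None,fx=3.6,fy=3.6,interpolation=cv2.INTER_CUBIC))
E
```

```text
scene {'A1': [645.8, -312.6, 24.0], 'A2': [687.2, -260.2, 24.0], 'B1': [447.9, -159.9, 24.0], 'B2': [489.4, -106.4, 24.0]}
 centre [ 567.6 -209.8   24. ] yaw y-axis dir deg -37.77 L 250.24040804133736 W 66.80755016967886 67.71345951719302
side {'A1': [636.3, -303.8, 24.0], 'A2': [675.4, -250.8, 24.0], 'B1': [439.0, -155.9, 24.0], 'B2': [479.2, -102.1, 24.0]}
 centre [ 557.5 -203.2   24. ] yaw y-axis dir deg -37.01 L 246.3661842363197 W 65.87909830604278 67.18342170648467
tri {'A1': [642.1, -318.9, 15.5], 'A2': [683.1, -267.3, 13.9], 'B1': [441.4, -165.8, 15.9], 'B2': [482.5, -112.4, 14.8]}
 centre [ 562.3 -216.1   15. ] yaw y-axis dir deg -37.51 L 252.95603500811058 W 65.99700042851146 67.43777863063106
```

View pics/c3.png

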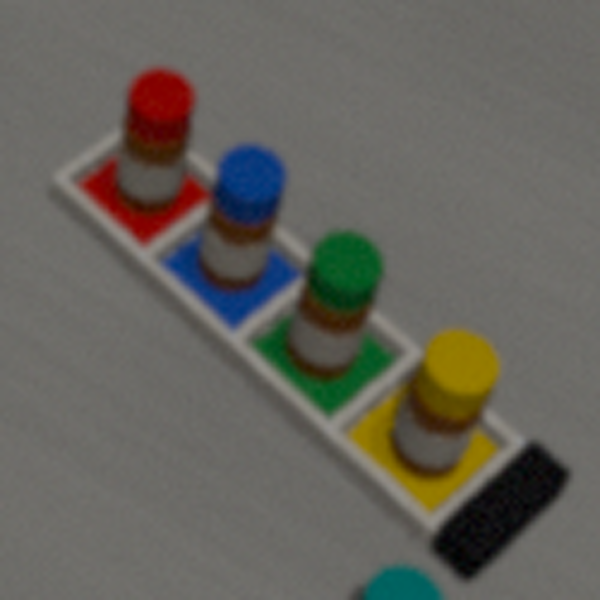

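View pics/c4.png

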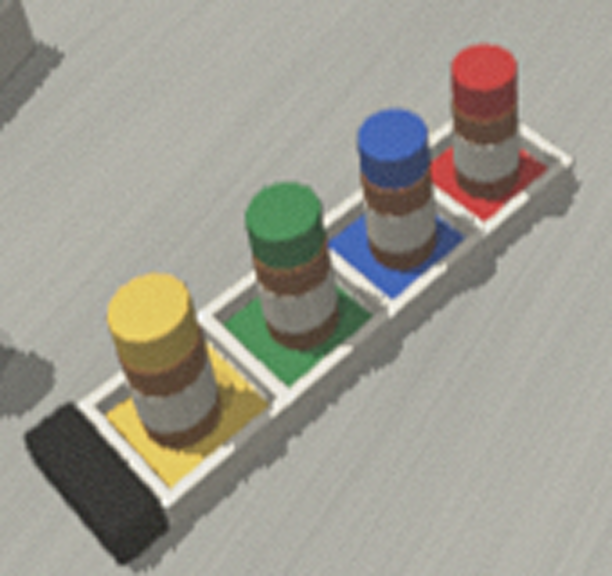

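```bash
python3 - <<'E'
from station import arm
from h import *
S=arm.get_calibration("scene");D=arm.get_calibration("side")
s=lambda x,y:((x+.5)/4.8-.5+265,(y+.5)/4.8-.5+190)
d=lambda x,y:((x+.5)/3.6-.5+100,(y+.5)/3.6-.5+205)
sc=dict(red=s(162,95),blue=s(252,172),green=s(346,260),yellow=s(461,357))
sd=dict(red=d(485,70),blue=d(394,133),green=d(285,210),yellow=d(152,303))
for k in sc:
    print(k,plane(S,*sc[k],91).round(1),plane(D,*sd[k],91).round(1),tri(S,sc[k],D,sd[k]))
# rack corners z=24: block-end A1(robot side),A2 ; far end B1,B2
rs=dict(L=s(57,178),F=s(120,135),N=s(432,528),E=s(525,440)); rd=dict(L=d(440,122),F=d(572,160),N=d(82,403),E=d(170,500))
rd={'L':d(520,120),'F':d(572,160),'N':d(82,403),'E':d(168,500)}
for k in rs: print(k,plane(S,*rs[k],24).round(1),plane(D,*rd[k],24).round(1),tri(S,rs[k],D,rd[k]))
print(arm.observe()['position'])
o=arm.observe()
print(proj(S,o['position']),proj(D,o['position']))
E
```

```text
red [528.5 123.2  91. ] [523.5 125.7  91. ] (array([525.62892128, 121.97652616,  86.91819671]), np.float64(0.28636862117066864))
blue [542.6 181.   91. ] [539.5 180.9  91. ] (array([540.75735357, 179.97596233,  88.88663873]), np.float64(1.0763102518701975))
green [560.  239.5  91. ] [556.1 240.3  91. ] (array([557.85497266, 238.8057325 ,  88.01867878]), np.float64(0.4821558477928273))
yellow [574.9 303.5  91. ] [573.9 303.2  91. ] (array([574.38495176, 303.16295878,  90.35007225]), np.float64(0.5592976692707021))
L [557.4  85.9  24. ] [522.8  91.6  24. ] (array([536.54172126,  71.86276956,  -5.77603605]), np.float64(7.49248259929829))
F [515.6  97.3  24. ] [485.5 103.3  24. ] (array([495.78903608,  85.67593079,  -2.53331548]), np.float64(5.69786206746591))
N [617.8 325.8  24. ] [608.4 326.1  24. ] (array([613.27394225, 324.47881887,  16.35012428]), np.float64(2.018370579119148))
E [553.5 341.2  24. ] [547.2 341.9  24. ] (array([549.95127581, 340.61837016,  18.55751763]), np.float64(0.8787124826613538))
[ 202.96962373 -617.07975452  232.72172448]
[156.92922111   7.80303783] [479.24380559  53.26776427]
```

```bash
cat >> h.py <<'E'
def yawof(q):
    y=R.from_quat(q).apply([0,1,0]); return np.degrees(np.arctan2(y[1],y[0]))
def qdown(yawdeg):
    a=np.radians(yawdeg); x=np.array([0,0,-1.]);y=np.array([np.cos(a),np.sin(a),0]);z=np.cross(x,y)
    return R.from_matrix(np.stack([x,y,z],1))
def plan(o,target,yaw):
    r=R.from_quat(o['ee_rot']); t=r.inv().apply(np.array(target)-o['position'])/40
    dr=(r.inv()*qdown(yaw)).as_rotvec(degrees=True)/5
    print('travel',t.round(2).tolist(),'rot',dr.round(2).tolist(),'rows',np.linalg.norm(t)*40/41.7, np.linalg.norm(dr)*5/7.16)
E
python3 - <<'E'
from station import arm
from h import *
o=arm.observe();W=arm.get_calibration("wrist")
r=R.from_quat(o['ee_rot'])
print('yaw',yawof(o['ee_rot']),r.as_matrix().round(3))
print('cam off tool',r.inv().apply(W['origin']-o['position']))
rc=r.inv()*R.from_quat(W['orientation'])
print('cam axes in tool (cols)',rc.as_matrix().round(3)); print('tcp pix',proj(W,o['position']))
o_,d=ray(W,255,192);print('centre ray at z=24', plane(W,255,192,24)-o['position'], plane(W,255,100,24))
E
```

```text
yaw -71.78991511179956 [[-0.001  0.313 -0.95 ]
 [ 0.001 -0.95  -0.313]
 [-1.    -0.001  0.   ]]
cam off tool [-151.26782229    1.44012438  -82.16824743]
cam axes in tool (cols) [[-0.001  0.299 -0.954]
 [ 1.    -0.001 -0.001]
 [-0.001 -0.954 -0.299]]
tcp pix [251.95899569 250.56201691]
centre ray at z=24 [ -28.33822795  -11.15405259 -208.72172448] [ 280.51339064 -593.27795414   24.        ]
```

```bash
python3 - <<'E'
from station import arm
from h import *
plan(arm.observe(),[590,-230,300],52.5)
E
```

```text
travel [-1.67, -6.17, -12.22] rot [-24.86, -0.02, 0.01] rows 13.225362372665467 17.35892843469137
```

>>> carry_out(
  steps=[
    {"travel":[-1.7,-6.2,-12.2],"delta_rot":[-24.8,0,0],"jaw":1},
    {"travel":[-1.7,-6.2,-12.2],"delta_rot":[-24.8,0,0],"jaw":1},
    {"travel":[-1.7,-6.2,-12.2],"delta_rot":[-24.8,0,0],"jaw":1},
    {"travel":[-1.7,-6.2,-12.2],"delta_rot":[-24.8,0,0],"jaw":1},
    {"travel":[-1.7,-6.2,-12.2],"delta_rot":[-24.8,0,0],"jaw":1},
  ],
)

```text
time_s: 0.57
position: [349.9, -469.2, 259.3]
ee_rot: [-0.629, -0.323, 0.629, -0.323]
wrist_force: [1.3, -0.4, 0.8]
width: 87.2
```

```bash
python3 - <<'E'
from station import arm
from h import *
o=arm.observe();print(o['time_s'],o['position'],o['qpos'],o['wrist_force'],yawof(o['ee_rot']))
plan(o,[590,-230,300],52.5)
E
```

```text
0.5667 [ 349.87121553 -469.19945132  259.2731672 ] [ 1.11000085  0.18414972 -0.2581901   1.5729632   0.04770594  1.39088569
  0.22534907] [ 1.30144227 -0.40449274  0.75368281] -35.64293213587102
travel [-1.02, 1.39, -8.36] rot [-17.63, -0.0, 0.0] rows 8.186450661127154 12.310465436945748
```

>>> carry_out(
  steps=[
    {"travel":[-1.0,1.4,-8.4],"delta_rot":[-17.6,0,0],"jaw":1},
    {"travel":[-1.0,1.4,-8.4],"delta_rot":[-17.6,0,0],"jaw":1},
    {"travel":[-1.0,1.4,-8.4],"delta_rot":[-17.6,0,0],"jaw":1},
    {"travel":[-1.0,1.4,-8.4],"delta_rot":[-17.6,0,0],"jaw":1},
    {"travel":[-1.0,1.4,-8.4],"delta_rot":[-17.6,0,0],"jaw":1},
  ],
)

```text
time_s: 0.98
position: [497.3, -324.1, 283.7]
ee_rot: [0.499, 0.501, -0.499, 0.501]
wrist_force: [0.2, -0.1, -0.1]
width: 87.0
```

```bash
python3 - <<'E'
from station import arm
from h import *
o=arm.observe();print(o['time_s'],o['position'],o['qpos'],o['wrist_force'],yawof(o['ee_rot']))
plan(o,[590,-230,300],52.5)
E
```

```text
0.9833 [ 497.25206646 -324.10667619  283.72073012] [ 0.9147326   0.2096679  -0.44820395  1.5082522   0.09145378  1.44438344
  0.46648293] [ 0.16556082 -0.11894565 -0.10149343] 0.16774221250757057
travel [-0.41, 2.33, -2.35] rot [-10.47, 0.0, 0.0] rows 3.1925356317009808 7.3089749553152625
```

>>> carry_out(
  steps=[
    {"travel":[-0.4,2.35,-2.35],"delta_rot":[-10.5,0,0],"jaw":1},
    {"travel":[-0.4,2.35,-2.35],"delta_rot":[-10.5,0,0],"jaw":1},
    {"travel":[-0.4,2.35,-2.35],"delta_rot":[-10.5,0,0],"jaw":1},
    {"travel":[-0.4,2.35,-2.35],"delta_rot":[-10.5,0,0],"jaw":1},
    {"travel":[-0.4,2.35,-2.35],"delta_rot":[-10.5,0,0],"jaw":1},
  ],
)

```text
time_s: 1.4
position: [593.5, -226.4, 299.5]
ee_rot: [0.32, 0.631, -0.317, 0.631]
wrist_force: [-0.2, -0.5, -0.4]
width: 86.9
```

>>> carry_out(
  steps=[
    {"travel":[0,0,0],"delta_rot":[-3.3,0,0],"jaw":1},
    {"travel":[0,0,0],"delta_rot":[-3.3,0,0],"jaw":1},
    {"travel":[0,0,0],"delta_rot":[-3.3,0,0],"jaw":1},
    {"travel":[0,0,0],"delta_rot":[-3.3,0,0],"jaw":1},
  ],
)

```text
time_s: 1.73
position: [590.4, -232.0, 299.0]
ee_rot: [0.229, 0.669, -0.229, 0.669]
wrist_force: [0.2, -0.4, 0.2]
width: 86.9
```

```bash
python3 - <<'E'
from station import arm
from h import *
import json
o=arm.observe();print(o['time_s'],o['position'],o['qpos'],o['qd'].round(3),o['wrist_force'],yawof(o['ee_rot']))
W=arm.get_calibration("wrist");im=arm.camera("wrist")[:,:,::-1]
json.dump({k:np.array(v).tolist() for k,v in W.items()},open('w1.json','w'))
cv2.imwrite("pics/w1.png",im)
E
```

```text
1.7333 [ 590.44943756 -232.0387693   299.0284435 ] [ 0.81602271  0.32594159 -0.62850586  1.37134911  0.18959203  1.50537698
  1.11114335] [-0.005 -0.003  0.011  0.    -0.003  0.002 -0.066] [ 0.20507885 -0.36974886  0.19826474] 52.18661303567389
```

View pics/w1.png

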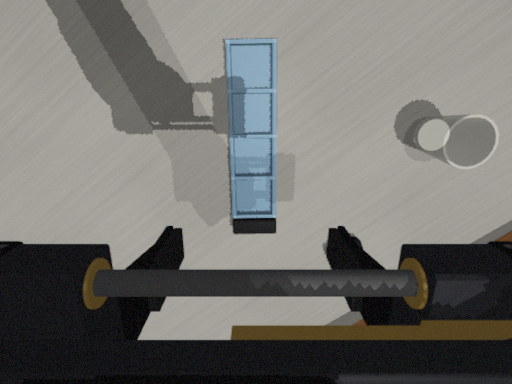

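```bash
python3 - <<'E'
import cv2
im=cv2.imread("pics/w1.png")[30:245,205:300];cv2.imwrite("pics/w1a.png",cv2.resize(im[:110],None,fx=5.4,fy=5.4,interpolation=cv2.INTER_CUBIC));cv2.imwrite("pics/w1b.png",cv2.resize(im[110:],None,fx=5.4,fy=5.4,interpolation=cv2.INTER_CUBIC))
E
```

```text
(no output)
```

View pics/w1a.png

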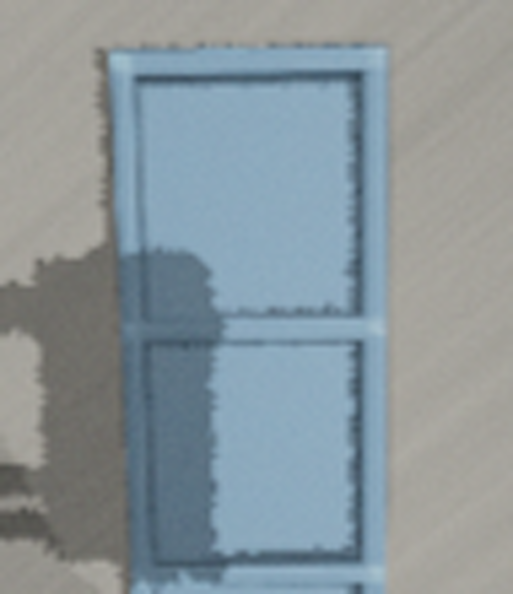

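View pics/w1b.png

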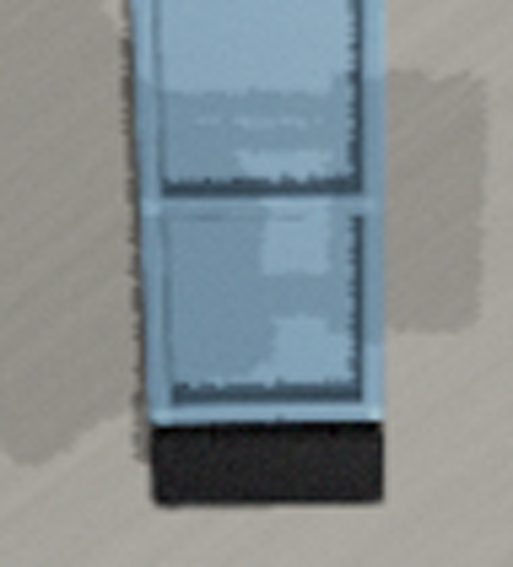

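```bash
python3 - <<'E'
from h import *
import json
W=json.load(open('w1.json'))
f=lambda x,y,r0:((x+.5)/5.4-.5+205,(y+.5)/5.4-.5+r0)
px=dict(B1=f(111,48,30),B2=f(388,47,30),A1=f(152,423,140),A2=f(383,420,140))
P={k:plane(W,*v,24) for k,v in px.items()}
print({k:v.round(1).tolist() for k,v in P.items()})
c=sum(P.values())/4; ax=P['A1']+P['A2']-P['B1']-P['B2']
print(c.round(1),np.degrees(np.arctan2(ax[1],ax[0])),np.linalg.norm(ax)/2,np.linalg.norm(P['A1']-P['A2']),np.linalg.norm(P['B1']-P['B2']))
E
```

```text
{'B1': [442.5, -167.9, 24.0], 'B2': [482.9, -115.3, 24.0], 'A1': [642.8, -317.6, 24.0], 'A2': [682.5, -264.8, 24.0]}
[ 562.7 -216.4   24. ] -36.81362461997335 249.7041002022166 66.08107692545819 66.35490637942947
```

```bash
python3 - <<'E'
from station import arm
from h import *
o=arm.observe();plan(o,[543,188,300],-15.1)
E
```

```text
travel [-0.02, 7.55, -7.39] rot [13.43, -0.01, 0.01] rows 10.137704204171781 9.380861113688242
```

>>> carry_out(
  steps=[
    {"travel":[0,7.55,-7.4],"delta_rot":[13.4,0,0],"jaw":1},
    {"travel":[0,7.55,-7.4],"delta_rot":[13.4,0,0],"jaw":1},
    {"travel":[0,7.55,-7.4],"delta_rot":[13.4,0,0],"jaw":1},
    {"travel":[0,7.55,-7.4],"delta_rot":[13.4,0,0],"jaw":1},
    {"travel":[0,7.55,-7.4],"delta_rot":[13.4,0,0],"jaw":1},
  ],
)

```text
time_s: 2.2
position: [566.5, -25.3, 299.6]
ee_rot: [0.424, 0.566, -0.424, 0.566]
wrist_force: [1.5, -0.2, -1.1]
width: 86.8
```

```bash
python3 - <<'E'
from station import arm
from h import *
o=arm.observe();print(yawof(o['ee_rot']));plan(o,[543,188,300],-15.1)
E
```

```text
16.285617352331688
travel [-0.01, 0.93, -5.28] rot [6.28, 0.0, -0.0] rows 5.146607632616152 4.383466991047178
```

>>> carry_out(
  steps=[
    {"travel":[0,0.95,-5.3],"delta_rot":[6.3,0,0],"jaw":1},
    {"travel":[0,0.95,-5.3],"delta_rot":[6.3,0,0],"jaw":1},
    {"travel":[0,0.95,-5.3],"delta_rot":[6.3,0,0],"jaw":1},
    {"travel":[0,0.95,-5.3],"delta_rot":[6.3,0,0],"jaw":1},
    {"travel":[0,0.95,-5.3],"delta_rot":[6.3,0,0],"jaw":1},
  ],
)

```text
time_s: 2.62
position: [544.8, 166.0, 299.6]
ee_rot: [-0.562, -0.429, 0.562, -0.43]
wrist_force: [1.5, 0.1, -0.4]
width: 87.3
```

>>> carry_out(
  steps=[
    {"travel":[0,0,0],"delta_rot":[0,0,0],"jaw":1},
    {"travel":[0,0,0],"delta_rot":[0,0,0],"jaw":1},
    {"travel":[0,0,0],"delta_rot":[0,0,0],"jaw":1},
  ],
)

```text
time_s: 2.87
position: [545.0, 165.1, 299.4]
ee_rot: [-0.56, -0.431, 0.56, -0.432]
wrist_force: [-0.0, -0.1, -0.3]
width: 86.8
```

```bash
python3 - <<'E'
from station import arm
from h import *
import json
o=arm.observe();print(o['time_s'],o['position'],o['qpos'],o['qd'].round(3),o['wrist_force'],yawof(o['ee_rot']))
W=arm.get_calibration("wrist");im=arm.camera("wrist")[:,:,::-1]
json.dump({k:np.array(v).tolist() for k,v in W.items()},open('w2.json','w'))
cv2.imwrite("pics/w2.png",im)
cv2.imwrite("pics/w2a.png",cv2.resize(im[0:250,150:360],None,fx=2.4,fy=2.4,interpolation=cv2.INTER_CUBIC))
E
```

```text
2.8667 [545.04273632 165.07839313 299.3706326 ] [ 0.31477666  0.18845787 -0.75045462  1.53180355  0.12958975  1.47246055
 -0.69709305] [ 0.029  0.     0.028  0.001  0.003 -0.001  0.002] [-0.02426626 -0.07493414 -0.283753  ] -14.751891563857845
```

View pics/w2a.png

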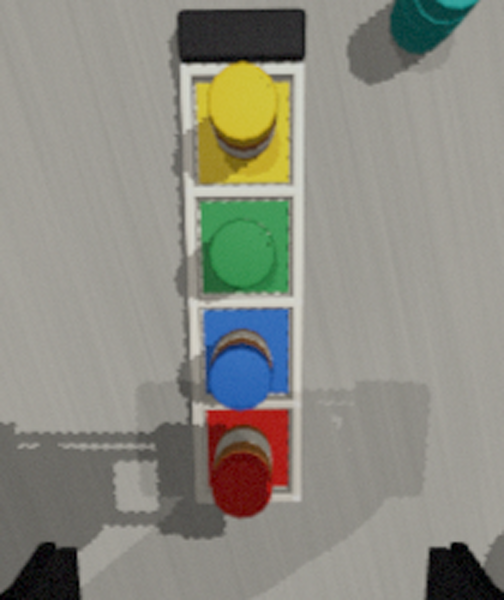

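```bash
python3 - <<'E'
from h import *
import json
W=json.load(open('w2.json'))
f=lambda x,y:((x+.5)/2.4-.5+150,(y+.5)/2.4-.5)
for k,v in dict(red=(242,486),blue=(241,377),green=(243,253),yellow=(242,102)).items(): print(k,plane(W,*f(*v),91).round(1))
P={k:plane(W,*f(*v),18) for k,v in dict(A1=(183,66),A2=(302,64),B2=(300,500),B1=(196,500)).items()}
print({k:v.round(1).tolist() for k,v in P.items()})
c=sum(P.values())/4; ax=P['A1']+P['A2']-P['B1']-P['B2']
print(c.round(1),np.degrees(np.arctan2(ax[1],ax[0])),np.linalg.norm(ax)/2,np.linalg.norm(P['A1']-P['A2']),np.linalg.norm(P['B1']-P['B2']))
u=ax/np.linalg.norm(ax)
for y in(-93,-31,31,93): print((c+u*y).round(1))
E
```

```text
red [528.8 122.2  91. ]
blue [543.5 179.2  91. ]
green [560.1 237.5  91. ]
yellow [576.7 301.5  91. ]
{'A1': [552.5, 338.4, 18.0], 'A2': [615.0, 323.0, 18.0], 'B2': [555.0, 78.8, 18.0], 'B1': [490.0, 95.9, 18.0]}
[553.1 209.   18. ] 75.87542305858595 250.93244696834444 64.37499588791104 67.25526133585068
[530.4 118.8  18. ]
[545.6 179.   18. ]
[560.7 239.1  18. ]
[575.8 299.2  18. ]
```

```bash
cat > p.py <<'E'
import sys
from station import arm
from h import *
o=arm.observe();print('t',o['time_s'],'pos',o['position'].round(1),'yaw',yawof(o['ee_rot']).round(2),'w',round(o['width'],1),'F',o['wrist_force'].round(1),'q7',o['qpos'].round(2))
a=list(map(float,sys.argv[1:]))
if a: plan(o,a[:3],a[3])
E
python3 p.py 576 302 130 -14.5
```

```text
t 2.9167 pos [545.4 164.  299.3] yaw -14.87 w 87.3 F [0.1 0.  0.1] q7 [ 0.32  0.19 -0.75  1.53  0.13  1.47 -0.7 ]
travel [4.23, -0.15, -3.54] rot [-0.07, 0.01, -0.0] rows 5.2888323008809985 0.052176946663239875
```

>>> carry_out(
  steps=[
    {"travel":[4.2,-0.15,-3.55],"delta_rot":[-0.1,0,0],"jaw":1},
    {"travel":[4.2,-0.15,-3.55],"delta_rot":[-0.1,0,0],"jaw":1},
    {"travel":[4.2,-0.15,-3.55],"delta_rot":[-0.1,0,0],"jaw":1},
    {"travel":[4.2,-0.15,-3.55],"delta_rot":[-0.1,0,0],"jaw":1},
    {"travel":[4.2,-0.15,-3.55],"delta_rot":[-0.1,0,0],"jaw":1},
  ],
)

```text
time_s: 3.33
position: [575.4, 295.1, 138.6]
ee_rot: [-0.559, -0.432, 0.559, -0.433]
wrist_force: [1.0, -0.3, 0.5]
width: 87.1
```

>>> carry_out(
  steps=[
    {"travel":[0,0,0],"delta_rot":[0,0,0],"jaw":1},
    {"travel":[0,0,0],"delta_rot":[0,0,0],"jaw":1},
  ],
)

```text
time_s: 3.5
position: [572.9, 295.8, 137.2]
ee_rot: [-0.556, -0.435, 0.56, -0.433]
wrist_force: [0.6, -0.2, 0.7]
width: 87.1
```

```bash
python3 p.py 576 302 130 -14.5; python3 p.py 576 302 49 -14.5; 
```

```text
t 3.5 pos [572.9 295.8 137.2] yaw -14.27 w 87.1 F [ 0.6 -0.2  0.7] q7 [ 0.05  0.48 -0.75  1.56  0.33  1.24 -1.  ]
travel [0.18, 0.04, -0.17] rot [0.05, 0.04, 0.06] rows 0.24016230286927912 0.05690913998048892
t 3.5 pos [572.9 295.8 137.2] yaw -14.27 w 87.1 F [ 0.6 -0.2  0.7] q7 [ 0.05  0.48 -0.75  1.56  0.33  1.24 -1.  ]
travel [2.2, 0.05, -0.18] rot [0.05, 0.04, 0.06] rows 2.1210238334961744 0.05690913998048892
```

>>> carry_out(
  steps=[
    {"travel":[0.2,0.05,-0.18],"delta_rot":[0,0,0],"jaw":1},
    {"travel":[1.0,0.05,-0.18],"delta_rot":[0,0,0],"jaw":1},
    {"travel":[1.7,0.05,-0.18],"delta_rot":[0,0,0],"jaw":1},
    {"travel":[2.2,0.05,-0.18],"delta_rot":[0,0,0],"jaw":1},
    {"travel":[2.2,0.05,-0.18],"delta_rot":[0,0,0],"jaw":1},
  ],
)

```text
time_s: 3.92
position: [577.1, 299.4, 49.2]
ee_rot: [-0.557, -0.433, 0.561, -0.433]
wrist_force: [-0.1, -1.0, -0.7]
width: 86.9
```

```bash
python3 p.py 576 302 49 -14.5; python3 - <<'E'
from station import arm
import cv2
for n in("side","wrist"): cv2.imwrite(f"pics/g1{n}.png",arm.camera(n)[:,:,::-1])
E
```

```text
t 3.9167 pos [577.1 299.4  49.2] yaw -14.47 w 86.9 F [-0.1 -1.  -0.7] q7 [ 0.01  0.57 -0.7   1.62  0.4   1.11 -1.05]
travel [0.01, -0.04, -0.05] rot [0.01, 0.05, 0.03] rows 0.06735099696258245 0.04344189224224331
```

View pics/g1side.png

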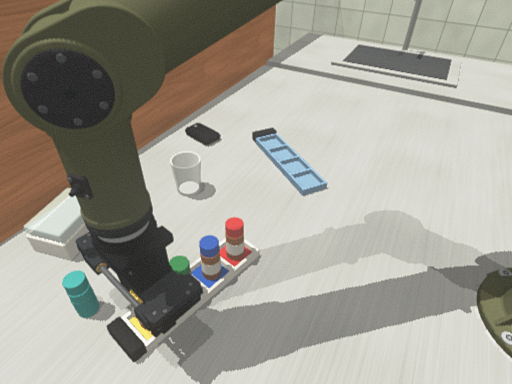

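View pics/g1wrist.png

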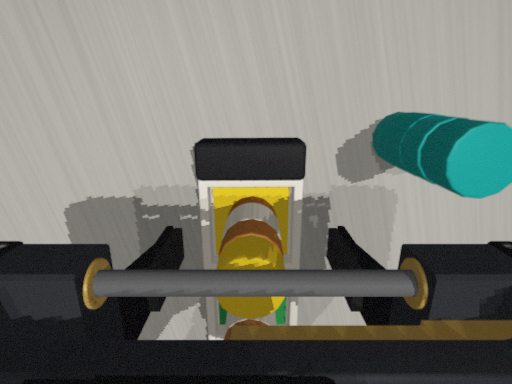

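>>> carry_out(
  steps=[
    {"travel":[0,0,0],"delta_rot":[0,0,0],"jaw":-0.3},
    {"travel":[0,0,0],"delta_rot":[0,0,0],"jaw":-0.6},
    {"travel":[0,0,0],"delta_rot":[0,0,0],"jaw":-0.6},
    {"travel":[0,0,0],"delta_rot":[0,0,0],"jaw":-0.6},
    {"travel":[0,0,0],"delta_rot":[0,0,0],"jaw":-0.6},
  ],
)

```text
time_s: 4.43
position: [578.0, 303.5, 53.3]
ee_rot: [0.559, 0.434, -0.558, 0.434]
wrist_force: [0.2, 0.1, 0.5]
width: 61.4
```

```bash
python3 p.py 577 299 140 -14.5
```

```text
t 4.4333 pos [578.  303.5  53.3] yaw -14.27 w 61.4 F [0.2 0.1 0.5] q7 [ 0.01  0.57 -0.71  1.61  0.4   1.11 -1.05]
travel [-2.17, 0.01, 0.11] rot [0.05, -0.01, -0.01] rows 2.082677437165523 0.03382406238822488
```

>>> carry_out(
  steps=[
    {"travel":[0,0,0],"delta_rot":[0,0,0],"jaw":-0.6},
    {"travel":[0,0,0],"delta_rot":[0,0,0],"jaw":-0.6},
    {"travel":[0,0,0],"delta_rot":[0,0,0],"jaw":-0.6},
    {"travel":[0,0,0],"delta_rot":[0,0,0],"jaw":-0.6},
    {"travel":[0,0,0],"delta_rot":[0,0,0],"jaw":-0.6},
  ],
)

```text
time_s: 4.85
position: [577.3, 303.4, 52.3]
ee_rot: [-0.558, -0.434, 0.558, -0.434]
wrist_force: [-0.6, -0.0, 0.1]
width: 33.5
```

>>> carry_out(
  steps=[
    {"travel":[0,0,0],"delta_rot":[0,0,0],"jaw":-0.6},
    {"travel":[0,0,0],"delta_rot":[0,0,0],"jaw":-0.6},
    {"travel":[0,0,0],"delta_rot":[0,0,0],"jaw":-0.6},
    {"travel":[0,0,0],"delta_rot":[0,0,0],"jaw":-0.6},
  ],
)

```text
time_s: 5.18
position: [577.3, 303.4, 52.3]
ee_rot: [-0.558, -0.434, 0.558, -0.434]
wrist_force: [-0.3, 1.0, 0.0]
width: 33.5
```

```bash
python3 p.py 577 299 140 -14.5
```

```text
t 5.1833 pos [577.3 303.4  52.3] yaw -14.26 w 33.5 F [-0.3  1.   0. ] q7 [ 0.01  0.57 -0.71  1.61  0.4   1.11 -1.05]
travel [-2.19, 0.02, 0.11] rot [0.05, 0.0, 0.0] rows 2.1053615373233656 0.03361540040031631
```

>>> carry_out(
  steps=[
    {"travel":[-0.5,0,0],"delta_rot":[0,0,0],"jaw":-0.6},
    {"travel":[-1.3,0,0],"delta_rot":[0,0,0],"jaw":-0.6},
    {"travel":[-2.2,0,0],"delta_rot":[0,0,0],"jaw":-0.6},
    {"travel":[-3.0,0,0],"delta_rot":[0,0,0],"jaw":-0.6},
    {"travel":[-3.0,0,0],"delta_rot":[0,0,0],"jaw":-0.6},
  ],
)

```text
time_s: 5.6
position: [580.7, 305.8, 180.1]
ee_rot: [0.562, 0.433, -0.554, 0.435]
wrist_force: [0.6, 1.5, 0.2]
width: 33.1
```

```bash
python3 p.py 488.4 -160.4 170 53
```

```text
t 5.6 pos [580.7 305.8 180.1] yaw -14.28 w 33.1 F [0.6 1.5 0.2] q7 [ 0.04  0.46 -0.76  1.49  0.32  1.31 -0.99]
travel [0.17, 0.64, 11.87] rot [-13.46, -0.02, -0.14] rows 11.399830391521343 9.39674805610281
```

>>> carry_out(
  steps=[
    {"travel":[0.2,0.65,11.9],"delta_rot":[-13.4,0,0],"jaw":-0.6},
    {"travel":[0.2,0.65,11.9],"delta_rot":[-13.4,0,0],"jaw":-0.6},
    {"travel":[0.2,0.65,11.9],"delta_rot":[-13.4,0,0],"jaw":-0.6},
    {"travel":[0.2,0.65,11.9],"delta_rot":[-13.4,0,0],"jaw":-0.6},
    {"travel":[0.2,0.65,11.9],"delta_rot":[-13.4,0,0],"jaw":-0.6},
  ],
)

```text
time_s: 6.02
position: [539.8, 111.2, 168.6]
ee_rot: [0.409, 0.577, -0.41, 0.577]
wrist_force: [0.4, -1.0, -1.3]
width: 33.1
```

```bash
python3 p.py 488.4 -160.4 170 53
```

```text
t 6.0167 pos [539.8 111.2 168.6] yaw 19.27 w 33.1 F [ 0.4 -1.  -1.3] q7 [ 0.5   0.25 -0.86  1.76  0.2   1.22 -0.07]
travel [-0.03, -3.45, 5.99] rot [-6.75, 0.0, 0.01] rows 6.628714483966835 4.710974386044556
```

>>> carry_out(
  steps=[
    {"travel":[0,-3.45,6.0],"delta_rot":[-6.75,0,0],"jaw":-0.6},
    {"travel":[0,-3.45,6.0],"delta_rot":[-6.75,0,0],"jaw":-0.6},
    {"travel":[0,-3.45,6.0],"delta_rot":[-6.75,0,0],"jaw":-0.6},
    {"travel":[0,-3.45,6.0],"delta_rot":[-6.75,0,0],"jaw":-0.6},
    {"travel":[0,-3.45,6.0],"delta_rot":[-6.75,0,0],"jaw":-0.6},
  ],
)

```text
time_s: 6.43
position: [507.3, -60.5, 169.1]
ee_rot: [0.245, 0.663, -0.246, 0.663]
wrist_force: [0.4, -0.4, -1.0]
width: 33.7
```

```bash
python3 p.py 488.4 -160.4 170 53
```

```text
t 6.4333 pos [507.3 -60.5 169.1] yaw 49.35 w 33.7 F [ 0.4 -0.4 -1. ] q7 [ 0.85  0.13 -0.83  1.85  0.11  1.2   0.85]
travel [-0.02, -2.2, 1.27] rot [-0.73, 0.0, 0.0] rows 2.43875066428975 0.5091993593197391
```

>>> carry_out(
  steps=[
    {"travel":[0,-1.2,0.6],"delta_rot":[-0.3,0,0],"jaw":-0.6},
    {"travel":[0,-1.6,0.9],"delta_rot":[-0.3,0,0],"jaw":-0.6},
    {"travel":[0,-1.6,0.9],"delta_rot":[-0.3,0,0],"jaw":-0.6},
    {"travel":[0,-1.6,0.9],"delta_rot":[-0.3,0,0],"jaw":-0.6},
    {"travel":[0,-1.6,0.9],"delta_rot":[-0.3,0,0],"jaw":-0.6},
  ],
)

```text
time_s: 6.85
position: [493.3, -130.0, 169.1]
ee_rot: [0.239, 0.666, -0.238, 0.665]
wrist_force: [0.5, 0.1, -1.4]
width: 33.3
```

```bash
python3 p.py 488.4 -160.4 170 53
```

```text
t 6.85 pos [ 493.3 -130.   169.1] yaw 50.55 w 33.3 F [ 0.5  0.1 -1.4] q7 [ 0.94  0.12 -0.78  1.86  0.09  1.2   1.02]
travel [-0.02, -0.66, 0.39] rot [-0.49, -0.01, -0.01] rows 0.7375997624392924 0.3419011280908051
```

>>> carry_out(
  steps=[
    {"travel":[0,-0.65,0.4],"delta_rot":[-0.5,0,0],"jaw":-0.6},
    {"travel":[0,-0.65,0.4],"delta_rot":[-0.5,0,0],"jaw":-0.6},
    {"travel":[0,-0.65,0.4],"delta_rot":[-0.5,0,0],"jaw":-0.6},
    {"travel":[0,-0.65,0.4],"delta_rot":[-0.5,0,0],"jaw":-0.6},
  ],
)

```text
time_s: 7.18
position: [489.6, -159.1, 169.3]
ee_rot: [0.224, 0.671, -0.223, 0.671]
wrist_force: [-1.1, 0.6, -2.4]
width: 33.3
```

```bash
python3 p.py 488.4 -160.4 51 53;python3 - <<'E'
from station import arm
import cv2
for n in("side","wrist"): cv2.imwrite(f"pics/r1{n}.png",arm.camera(n)[:,:,::-1])
E
```

```text
t 7.1833 pos [ 489.6 -159.1  169.3] yaw 53.17 w 33.3 F [-1.1  0.6 -2.4] q7 [ 0.98  0.13 -0.76  1.85  0.1   1.2   1.11]
travel [2.96, -0.05, -0.0] rot [0.03, -0.01, -0.01] rows 2.8371162090904405 0.024674121571273824
```

View pics/r1side.png

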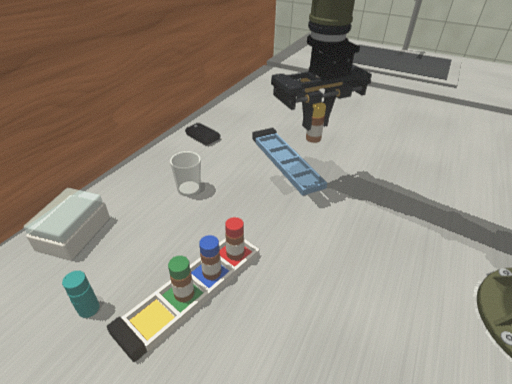

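View pics/r1wrist.png

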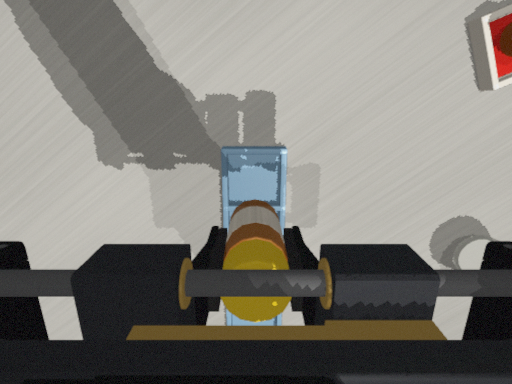

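```bash
python3 - <<'E'
from station import arm
from h import *
W=arm.get_calibration("wrist");o=arm.observe()
p=plane(W,254,148,18);r=R.from_quat(o['ee_rot']);print(r.inv().apply(p-o['position']))
print([r.inv().apply(plane(W,u,v,18)-o['position']).round(1).tolist() for u,v in((221,148),(287,148),(225,208),(285,208))])
E
```

```text
[151.39675443  -2.244786   -33.72250107]
[[151.4, -35.9, -33.7], [151.4, 31.4, -33.8], [151.4, -33.7, 31.5], [151.4, 31.4, 31.5]]
```

>>> carry_out(
  steps=[
    {"travel":[0.8,-0.05,0],"delta_rot":[0,0,0],"jaw":-0.6},
    {"travel":[1.6,-0.05,0],"delta_rot":[0,0,0],"jaw":-0.6},
    {"travel":[2.4,-0.05,0],"delta_rot":[0,0,0],"jaw":-0.6},
    {"travel":[2.9,-0.05,0],"delta_rot":[0,0,0],"jaw":-0.6},
    {"travel":[2.9,-0.05,0],"delta_rot":[0,0,0],"jaw":-0.6},
  ],
)

```text
time_s: 7.7
position: [485.7, -160.6, 50.0]
ee_rot: [0.224, 0.673, -0.223, 0.669]
wrist_force: [-0.3, -0.6, -2.2]
width: 33.2
```

>>> carry_out(
  steps=[
    {"travel":[0.03,0,0],"delta_rot":[0,0,0],"jaw":-0.6},
    {"travel":[0.03,0,0],"delta_rot":[0,0,0],"jaw":-0.6},
    {"travel":[0.03,0,0],"delta_rot":[0,0,0],"jaw":-0.6},
  ],
)

```text
time_s: 7.95
position: [489.3, -162.4, 53.8]
ee_rot: [0.224, 0.67, -0.224, 0.672]
wrist_force: [-0.1, -0.4, -1.5]
width: 33.1
```

```bash
python3 p.py 488.4 -160.4 50 53
```

```text
t 7.95 pos [ 489.3 -162.4   53.8] yaw 53.09 w 33.1 F [-0.1 -0.4 -1.5] q7 [ 0.93  0.28 -0.73  1.96  0.23  0.98  1.02]
travel [0.1, 0.03, -0.05] rot [0.02, 0.03, -0.01] rows 0.10516878283119395 0.02404337403881493
```

>>> carry_out(
  steps=[
    {"travel":[0.05,0,0],"delta_rot":[0,0,0],"jaw":-0.6},
    {"travel":[0.09,0,0],"delta_rot":[0,0,0],"jaw":-0.6},
    {"travel":[0.09,0,0],"delta_rot":[0,0,0],"jaw":-0.6},
    {"travel":[0.09,0,0],"delta_rot":[0,0,0],"jaw":-0.6},
  ],
)

```text
time_s: 8.28
position: [488.0, -162.6, 48.8]
ee_rot: [0.224, 0.671, -0.224, 0.671]
wrist_force: [0.1, -0.0, -1.3]
width: 33.2
```

>>> carry_out(
  steps=[
    {"travel":[0,0,0],"delta_rot":[0,0,0],"jaw":0.5},
    {"travel":[0,0,0],"delta_rot":[0,0,0],"jaw":0.5},
    {"travel":[0,0,0],"delta_rot":[0,0,0],"jaw":0.5},
    {"travel":[0,0,0],"delta_rot":[0,0,0],"jaw":0.5},
    {"travel":[0,0,0],"delta_rot":[0,0,0],"jaw":0.5},
  ],
)

```text
time_s: 8.7
position: [488.2, -162.5, 48.7]
ee_rot: [0.224, 0.671, -0.224, 0.671]
wrist_force: [0.6, 0.0, -0.4]
width: 59.0
```

```bash
python3 p.py; python3 - <<'E'
from station import arm
import cv2
for n in("side",): cv2.imwrite(f"pics/r2{n}.png",arm.camera(n)[:,:,::-1])
E
```

```text
t 8.7 pos [ 488.2 -162.5   48.7] yaw 53.06 w 59.0 F [ 0.6  0.  -0.4] q7 [ 0.92  0.29 -0.73  1.96  0.23  0.97  1.01]
```

View pics/r2side.png

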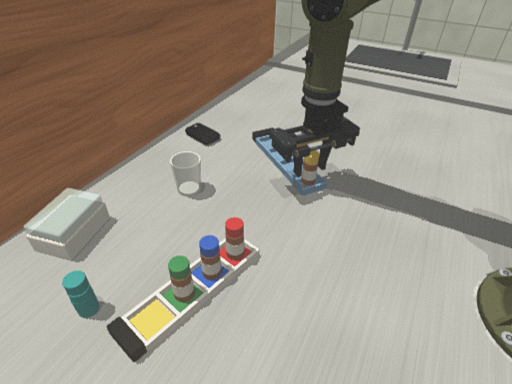

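>>> carry_out(
  steps=[
    {"travel":[-0.8,0,0],"delta_rot":[0,0,0],"jaw":1},
    {"travel":[-1.8,0,0],"delta_rot":[0,0,0],"jaw":1},
    {"travel":[-2.8,0,0],"delta_rot":[0,0,0],"jaw":1},
    {"travel":[-3.0,0,0],"delta_rot":[0,0,0],"jaw":1},
  ],
)

```text
time_s: 9.08
position: [491.7, -163.1, 175.1]
ee_rot: [0.223, 0.667, -0.224, 0.674]
wrist_force: [2.3, -0.5, 1.0]
width: 82.6
```

```bash
python3 p.py 559.5 238 170 -14.5; python3 - <<'E'
from station import arm
import cv2
cv2.imwrite(f"pics/r3w.png",arm.camera("wrist")[:,:,::-1])
E
```

```text
t 9.0833 pos [ 491.7 -163.1  175.1] yaw 53.08 w 82.6 F [ 2.3 -0.5  1. ] q7 [ 0.99  0.13 -0.77  1.84  0.1   1.2   1.12]
travel [0.1, 9.04, -4.67] rot [13.52, 0.09, -0.09] rows 9.756741214813816 9.43908517695398
```

View pics/r3w.png

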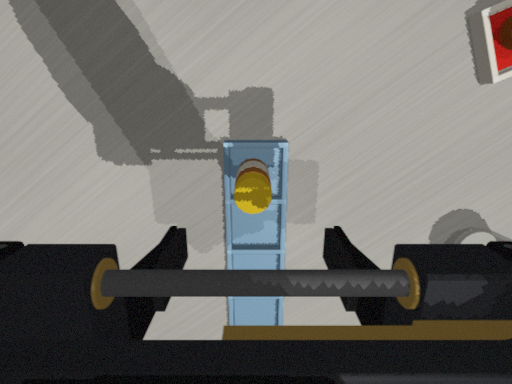

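>>> carry_out(
  steps=[
    {"travel":[0.1,9.0,-4.7],"delta_rot":[13.5,0,0],"jaw":1},
    {"travel":[0.1,9.0,-4.7],"delta_rot":[13.5,0,0],"jaw":1},
    {"travel":[0.1,9.0,-4.7],"delta_rot":[13.5,0,0],"jaw":1},
    {"travel":[0.1,9.0,-4.7],"delta_rot":[13.5,0,0],"jaw":1},
    {"travel":[0.1,9.0,-4.7],"delta_rot":[13.5,0,0],"jaw":1},
  ],
)

```text
time_s: 9.55
position: [517.5, 16.9, 165.7]
ee_rot: [0.397, 0.586, -0.397, 0.585]
wrist_force: [0.3, 0.1, -0.9]
width: 86.9
```

```bash
python3 p.py 559.5 238 170 -14.5
```

```text
t 9.55 pos [517.5  16.9 165.7] yaw 21.73 w 86.9 F [ 0.3  0.1 -0.9] q7 [ 0.71  0.16 -0.86  1.84  0.13  1.2   0.19]
travel [-0.11, 3.02, -4.75] rot [7.25, 0.0, 0.01] rows 5.397270332060359 5.060537184511856
```

>>> carry_out(
  steps=[
    {"travel":[-0.1,3.0,-4.75],"delta_rot":[7.2,0,0],"jaw":1},
    {"travel":[-0.1,3.0,-4.75],"delta_rot":[7.2,0,0],"jaw":1},
    {"travel":[-0.1,3.0,-4.75],"delta_rot":[7.2,0,0],"jaw":1},
    {"travel":[-0.1,3.0,-4.75],"delta_rot":[7.2,0,0],"jaw":1},
    {"travel":[-0.1,3.0,-4.75],"delta_rot":[7.2,0,0],"jaw":1},
  ],
)

```text
time_s: 9.97
position: [549.6, 190.0, 168.6]
ee_rot: [-0.536, -0.461, 0.537, -0.461]
wrist_force: [0.7, -0.6, 0.8]
width: 86.8
```

>>> carry_out(
  steps=[
    {"travel":[0,0,0],"delta_rot":[0,0,0],"jaw":1},
    {"travel":[0,0,0],"delta_rot":[0,0,0],"jaw":1},
  ],
)

```text
time_s: 10.13
position: [548.5, 192.5, 168.9]
ee_rot: [-0.533, -0.465, 0.534, -0.463]
wrist_force: [-0.2, -0.0, 0.7]
width: 87.2
```

```bash
python3 p.py 559.5 238 120 -14.5
```

```text
t 10.1333 pos [548.5 192.5 168.9] yaw -7.91 w 87.2 F [-0.2 -0.   0.7] q7 [ 0.33  0.33 -0.85  1.69  0.25  1.25 -0.71]
travel [1.22, 0.12, -1.16] rot [1.32, -0.01, 0.03] rows 1.623110077151042 0.9200117926126825
```

>>> carry_out(
  steps=[
    {"travel":[1.2,0.12,-1.16],"delta_rot":[1.3,0,0],"jaw":1},
    {"travel":[1.2,0.12,-1.16],"delta_rot":[1.3,0,0],"jaw":1},
    {"travel":[1.2,0.12,-1.16],"delta_rot":[1.3,0,0],"jaw":1},
    {"travel":[1.2,0.12,-1.16],"delta_rot":[1.3,0,0],"jaw":1},
    {"travel":[1.2,0.12,-1.16],"delta_rot":[1.3,0,0],"jaw":1},
  ],
)

```text
time_s: 10.55
position: [561.7, 232.3, 122.0]
ee_rot: [-0.56, -0.431, 0.561, -0.431]
wrist_force: [0.4, 0.1, 0.4]
width: 86.9
```

```bash
python3 p.py 559.5 238 52 -14.5;  python3 - <<'E'
from station import arm
import cv2
cv2.imwrite(f"pics/g2w.png",arm.camera("wrist")[:,:,::-1])
E
```

```text
t 10.55 pos [561.7 232.3 122. ] yaw -14.86 w 86.9 F [0.4 0.1 0.4] q7 [ 0.21  0.43 -0.81  1.67  0.33  1.19 -0.94]
travel [1.75, -0.09, -0.13] rot [-0.07, 0.01, 0.0] rows 1.6844732549837507 0.051766929333206396
```

View pics/g2w.png

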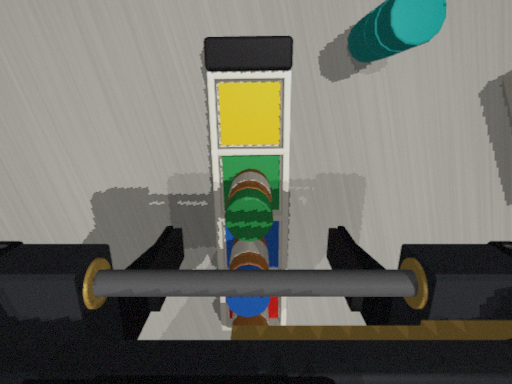

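```bash
python3 - <<'E'
from station import arm
from h import *
W=arm.get_calibration("wrist");o=arm.observe()
print(o['position'],plane(W,249,219,91),plane(W,248,291,91),proj(W,[559.5,238,91]))
E
```

```text
[562.15806563 232.26522311 122.63930853] [560.3043918  237.92030194  91.        ] [544.93764337 184.09106475  91.        ] [247.79934148 219.18090416]
```

Consistent: green sits at about (560, 238). Descend and grip.

>>> carry_out(
  steps=[
    {"travel":[0.1,-0.08,-0.14],"delta_rot":[0,0,0],"jaw":1},
    {"travel":[0.9,-0.08,-0.14],"delta_rot":[0,0,0],"jaw":1},
    {"travel":[1.75,-0.08,-0.14],"delta_rot":[0,0,0],"jaw":1},
    {"travel":[1.75,-0.08,-0.14],"delta_rot":[0,0,0],"jaw":1},
    {"travel":[1.75,-0.08,-0.14],"delta_rot":[0,0,0],"jaw":1},
  ],
)

```text
time_s: 11.02
position: [558.7, 239.4, 51.4]
ee_rot: [-0.559, -0.432, 0.561, -0.431]
wrist_force: [0.2, 0.9, 1.0]
width: 86.6
```

>>> carry_out(
  steps=[
    {"travel":[0,0,0],"delta_rot":[0,0,0],"jaw":-0.6},
    {"travel":[0,0,0],"delta_rot":[0,0,0],"jaw":-0.6},
    {"travel":[0,0,0],"delta_rot":[0,0,0],"jaw":-0.6},
    {"travel":[0,0,0],"delta_rot":[0,0,0],"jaw":-0.6},
    {"travel":[0,0,0],"delta_rot":[0,0,0],"jaw":-0.6},
  ],
)

```text
time_s: 11.43
position: [560.3, 240.7, 53.2]
ee_rot: [0.561, 0.431, -0.56, 0.432]
wrist_force: [-1.3, -0.0, -0.6]
width: 61.4
```

>>> carry_out(
  steps=[
    {"travel":[0,0,0],"delta_rot":[0,0,0],"jaw":-0.6},
    {"travel":[0,0,0],"delta_rot":[0,0,0],"jaw":-0.6},
    {"travel":[0,0,0],"delta_rot":[0,0,0],"jaw":-0.6},
    {"travel":[0,0,0],"delta_rot":[0,0,0],"jaw":-0.6},
    {"travel":[0,0,0],"delta_rot":[0,0,0],"jaw":-0.6},
  ],
)

```text
time_s: 11.85
position: [559.7, 240.5, 52.1]
ee_rot: [-0.56, -0.432, 0.56, -0.431]
wrist_force: [0.0, -0.4, 0.2]
width: 33.2
```

>>> carry_out(
  steps=[
    {"travel":[0,0,0],"delta_rot":[0,0,0],"jaw":-0.6},
    {"travel":[0,0,0],"delta_rot":[0,0,0],"jaw":-0.6},
    {"travel":[0,0,0],"delta_rot":[0,0,0],"jaw":-0.6},
  ],
)

```text
time_s: 12.1
position: [559.7, 240.4, 52.1]
ee_rot: [-0.56, -0.432, 0.56, -0.431]
wrist_force: [-0.8, 0.0, 0.8]
width: 33.0
```

>>> carry_out(
  steps=[
    {"travel":[-0.5,0,0],"delta_rot":[0,0,0],"jaw":-0.6},
    {"travel":[-1.3,0,0],"delta_rot":[0,0,0],"jaw":-0.6},
    {"travel":[-2.2,0,0],"delta_rot":[0,0,0],"jaw":-0.6},
    {"travel":[-3.0,0,0],"delta_rot":[0,0,0],"jaw":-0.6},
    {"travel":[-3.0,0,0],"delta_rot":[0,0,0],"jaw":-0.6},
  ],
)

```text
time_s: 12.52
position: [563.0, 242.8, 179.2]
ee_rot: [0.564, 0.43, -0.556, 0.432]
wrist_force: [1.3, 1.3, 0.5]
width: 33.4
```

```bash
python3 p.py 536 -198 170 53
```

```text
t 12.5167 pos [563.  242.8 179.2] yaw -14.8 w 33.4 F [1.3 1.3 0.5] q7 [ 0.22  0.38 -0.84  1.61  0.29  1.27 -0.92]
travel [0.18, 2.16, 10.83] rot [-13.56, -0.01, -0.14] rows 10.592681755356539 9.470080635428488
```

>>> carry_out(
  steps=[
    {"travel":[0.1,2.15,10.85],"delta_rot":[-13.5,0,0],"jaw":-0.6},
    {"travel":[0.1,2.15,10.85],"delta_rot":[-13.5,0,0],"jaw":-0.6},
    {"travel":[0.1,2.15,10.85],"delta_rot":[-13.5,0,0],"jaw":-0.6},
    {"travel":[0.1,2.15,10.85],"delta_rot":[-13.5,0,0],"jaw":-0.6},
    {"travel":[0.1,2.15,10.85],"delta_rot":[-13.5,0,0],"jaw":-0.6},
  ],
)

```text
time_s: 12.93
position: [547.9, 51.7, 169.9]
ee_rot: [0.417, 0.571, -0.417, 0.571]
wrist_force: [0.1, -0.2, -1.0]
width: 33.3
```

```bash
python3 p.py 536 -198 170 53
```

```text
t 12.9333 pos [547.9  51.7 169.9] yaw 17.69 w 33.3 F [ 0.1 -0.2 -1. ] q7 [ 0.65  0.26 -0.9   1.76  0.21  1.23  0.  ]
travel [-0.0, -2.18, 5.86] rot [-7.06, -0.0, 0.01] rows 5.993870701961995 4.931314618303565
```

>>> carry_out(
  steps=[
    {"travel":[0,-2.2,5.85],"delta_rot":[-7.0,0,0],"jaw":-0.6},
    {"travel":[0,-2.2,5.85],"delta_rot":[-7.0,0,0],"jaw":-0.6},
    {"travel":[0,-2.2,5.85],"delta_rot":[-7.0,0,0],"jaw":-0.6},
    {"travel":[0,-2.2,5.85],"delta_rot":[-7.0,0,0],"jaw":-0.6},
    {"travel":[0,-2.2,5.85],"delta_rot":[-7.0,0,0],"jaw":-0.6},
  ],
)

```text
time_s: 13.35
position: [537.4, -138.8, 170.1]
ee_rot: [0.239, 0.666, -0.239, 0.666]
wrist_force: [1.0, 1.0, -0.7]
width: 33.1
```

>>> carry_out(
  steps=[
    {"travel":[0,0,0],"delta_rot":[0,0,0],"jaw":-0.6},
    {"travel":[0,0,0],"delta_rot":[0,0,0],"jaw":-0.6},
  ],
)

```text
time_s: 13.52
position: [537.1, -140.9, 169.5]
ee_rot: [0.243, 0.664, -0.243, 0.663]
wrist_force: [-0.2, 1.2, -1.3]
width: 33.2
```

```bash
python3 p.py 536 -198 170 53
```

```text
t 13.5167 pos [ 537.1 -140.9  169.5] yaw 49.76 w 33.2 F [-0.2  1.2 -1.3] q7 [ 0.98  0.27 -0.88  1.75  0.22  1.23  0.91]
travel [-0.01, -1.11, 0.9] rot [-0.65, -0.02, 0.0] rows 1.3695990590957734 0.45326042640112524
```

>>> carry_out(
  steps=[
    {"travel":[0,-0.8,0.65],"delta_rot":[-0.65,0,0],"jaw":-0.6},
    {"travel":[0,-1.1,0.9],"delta_rot":[-0.65,0,0],"jaw":-0.6},
    {"travel":[0,-1.1,0.9],"delta_rot":[-0.65,0,0],"jaw":-0.6},
    {"travel":[0,-1.1,0.9],"delta_rot":[-0.65,0,0],"jaw":-0.6},
    {"travel":[0,-1.1,0.9],"delta_rot":[-0.65,0,0],"jaw":-0.6},
  ],
)

```text
time_s: 13.93
position: [537.8, -191.7, 170.3]
ee_rot: [0.222, 0.672, -0.221, 0.671]
wrist_force: [0.7, 0.6, -0.5]
width: 33.2
```

```bash
cat > chk.py <<'E'
import sys
from station import arm
from h import *
W=arm.get_calibration("wrist");o=arm.observe()
cv2.imwrite(f"pics/{sys.argv[1]}.png",arm.camera("wrist")[:,:,::-1])
E
python3 p.py 536 -198 51 53; python3 chk.py r4w
```

```text
t 13.9333 pos [ 537.8 -191.7  170.3] yaw 53.49 w 33.2 F [ 0.7  0.6 -0.5] q7 [ 1.03  0.3  -0.86  1.71  0.24  1.24  1.05]
travel [2.98, -0.16, 0.06] rot [0.1, -0.01, -0.02] rows 2.864163083874366 0.06969606365696164
```

View pics/r4w.png

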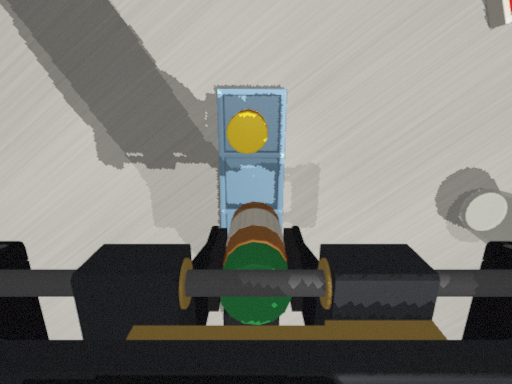

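```bash
python3 - <<'E'
from station import arm
from h import *
W=arm.get_calibration("wrist");o=arm.observe();r=R.from_quat(o['ee_rot'])
for u,v in((218,90),(286,90),(220,155),(285,155),(222,210),(284,208)): print(r.inv().apply(plane(W,u,v,18)-o['position']).round(1))
E
```

```text
[152.4 -37.  -89.7]
[152.5  28.7 -89.8]
[152.4 -37.3 -26.3]
[152.5  29.7 -26.4]
[152.3 -37.2  34.2]
[152.4  30.4  31.8]
```

>>> carry_out(
  steps=[
    {"travel":[0.8,-0.12,0.07],"delta_rot":[0,0,0],"jaw":-0.6},
    {"travel":[1.6,-0.12,0.07],"delta_rot":[0,0,0],"jaw":-0.6},
    {"travel":[2.4,-0.12,0.07],"delta_rot":[0,0,0],"jaw":-0.6},
    {"travel":[2.9,-0.12,0.07],"delta_rot":[0,0,0],"jaw":-0.6},
    {"travel":[2.9,-0.12,0.07],"delta_rot":[0,0,0],"jaw":-0.6},
  ],
)

```text
time_s: 14.4
position: [534.5, -196.8, 50.7]
ee_rot: [0.222, 0.674, -0.22, 0.669]
wrist_force: [-0.5, -0.3, 0.6]
width: 33.6
```

>>> carry_out(
  steps=[
    {"travel":[0,0,0],"delta_rot":[0,0,0],"jaw":-0.6},
    {"travel":[0,0,0],"delta_rot":[0,0,0],"jaw":-0.6},
    {"travel":[0,0,0],"delta_rot":[0,0,0],"jaw":-0.6},
  ],
)

```text
time_s: 14.65
position: [538.3, -199.2, 56.4]
ee_rot: [0.222, 0.67, -0.222, 0.672]
wrist_force: [1.3, 0.1, -1.4]
width: 33.1
```

>>> carry_out(
  steps=[
    {"travel":[0.1,0,0],"delta_rot":[0,0,0],"jaw":-0.6},
    {"travel":[0.16,0,0],"delta_rot":[0,0,0],"jaw":-0.6},
    {"travel":[0.16,0,0],"delta_rot":[0,0,0],"jaw":-0.6},
    {"travel":[0.16,0,0],"delta_rot":[0,0,0],"jaw":-0.6},
    {"travel":[0.16,0,0],"delta_rot":[0,0,0],"jaw":-0.6},
  ],
)

```text
time_s: 15.07
position: [537.5, -199.8, 48.6]
ee_rot: [0.222, 0.671, -0.222, 0.672]
wrist_force: [0.8, -0.6, 0.5]
width: 33.6
```

>>> carry_out(
  steps=[
    {"travel":[0,0,0],"delta_rot":[0,0,0],"jaw":0.5},
    {"travel":[0,0,0],"delta_rot":[0,0,0],"jaw":0.5},
    {"travel":[0,0,0],"delta_rot":[0,0,0],"jaw":0.5},
    {"travel":[0,0,0],"delta_rot":[0,0,0],"jaw":0.5},
    {"travel":[0,0,0],"delta_rot":[0,0,0],"jaw":0.5},
  ],
)

```text
time_s: 15.48
position: [536.7, -199.4, 47.9]
ee_rot: [0.222, 0.672, -0.222, 0.671]
wrist_force: [-0.1, -0.3, -0.2]
width: 58.8
```

>>> carry_out(
  steps=[
    {"travel":[-0.5,0,0],"delta_rot":[0,0,0],"jaw":1},
    {"travel":[-1.3,0,0],"delta_rot":[0,0,0],"jaw":1},
    {"travel":[-2.3,0,0],"delta_rot":[0,0,0],"jaw":1},
    {"travel":[-3.0,0,0],"delta_rot":[0,0,0],"jaw":1},
  ],
)

```text
time_s: 15.82
position: [537.5, -199.2, 170.7]
ee_rot: [0.222, 0.671, -0.221, 0.672]
wrist_force: [1.1, -0.1, 0.3]
width: 82.8
```

```bash
python3 p.py 543.5 180 170 -14.5; python3 chk.py r5w
```

```text
t 15.8167 pos [ 537.5 -199.2  170.7] yaw 53.46 w 82.8 F [ 1.1 -0.1  0.3] q7 [ 1.04  0.3  -0.86  1.71  0.24  1.24  1.06]
travel [0.02, 7.71, -5.52] rot [13.59, 0.0, -0.02] rows 9.09513494208954 9.491004588840267
```

View pics/r5w.png

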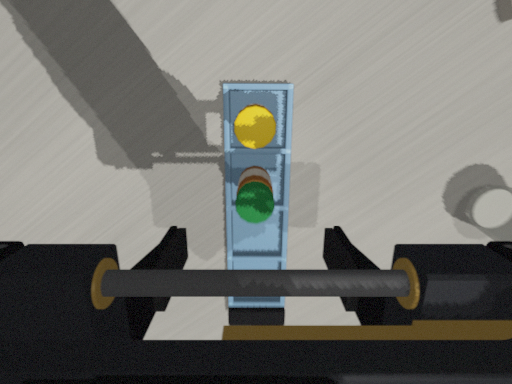

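Yellow (255,127) and green (255,202) stand upright in their bays. Next the blue one.

>>> carry_out(
  steps=[
    {"travel":[0,7.7,-5.5],"delta_rot":[13.6,0,0],"jaw":1},
    {"travel":[0,7.7,-5.5],"delta_rot":[13.6,0,0],"jaw":1},
    {"travel":[0,7.7,-5.5],"delta_rot":[13.6,0,0],"jaw":1},
    {"travel":[0,7.7,-5.5],"delta_rot":[13.6,0,0],"jaw":1},
    {"travel":[0,7.7,-5.5],"delta_rot":[13.6,0,0],"jaw":1},
  ],
)

```text
time_s: 16.28
position: [540.3, 1.3, 168.1]
ee_rot: [0.411, 0.575, -0.411, 0.575]
wrist_force: [1.2, -0.4, -0.2]
width: 87.1
```

```bash
python3 p.py 543.5 180 170 -14.5
```

```text
t 16.2833 pos [540.3   1.3 168.1] yaw 18.91 w 87.1 F [ 1.2 -0.4 -0.2] q7 [ 0.74  0.23 -0.89  1.79  0.19  1.22  0.13]
travel [-0.05, 1.52, -4.2] rot [6.68, 0.0, -0.0] rows 4.287052886381354 4.666649063800792
```

>>> carry_out(
  steps=[
    {"travel":[0,1.5,-4.2],"delta_rot":[6.7,0,0],"jaw":1},
    {"travel":[0,1.5,-4.2],"delta_rot":[6.7,0,0],"jaw":1},
    {"travel":[0,1.5,-4.2],"delta_rot":[6.7,0,0],"jaw":1},
    {"travel":[0,1.5,-4.2],"delta_rot":[6.7,0,0],"jaw":1},
    {"travel":[0,1.5,-4.2],"delta_rot":[6.7,0,0],"jaw":1},
  ],
)

```text
time_s: 16.7
position: [541.4, 179.8, 168.0]
ee_rot: [0.554, 0.44, -0.554, 0.439]
wrist_force: [0.8, 0.1, -0.9]
width: 87.3
```

>>> carry_out(
  steps=[
    {"travel":[0,0,0],"delta_rot":[0,0,0],"jaw":1},
    {"travel":[0,0,0],"delta_rot":[0,0,0],"jaw":1},
    {"travel":[0,0,0],"delta_rot":[0,0,0],"jaw":1},
  ],
)

```text
time_s: 16.95
position: [542.0, 176.4, 167.7]
ee_rot: [-0.553, -0.441, 0.553, -0.441]
wrist_force: [0.8, -0.6, 0.1]
width: 87.5
```

```bash
python3 p.py 543.5 180 120 -14.5
```

```text
t 16.95 pos [542.  176.4 167.7] yaw -12.89 w 87.5 F [ 0.8 -0.6  0.1] q7 [ 0.38  0.3  -0.87  1.72  0.24  1.24 -0.77]
travel [1.19, 0.02, -0.1] rot [0.32, 0.01, 0.01] rows 1.1487089069470395 0.22551812701286314
```

>>> carry_out(
  steps=[
    {"travel":[0.3,0,-0.1],"delta_rot":[0.3,0,0],"jaw":1},
    {"travel":[1.2,0,-0.1],"delta_rot":[0.3,0,0],"jaw":1},
    {"travel":[1.2,0,-0.1],"delta_rot":[0.3,0,0],"jaw":1},
    {"travel":[1.2,0,-0.1],"delta_rot":[0.3,0,0],"jaw":1},
    {"travel":[1.2,0,-0.1],"delta_rot":[0.3,0,0],"jaw":1},
  ],
)

```text
time_s: 17.37
position: [543.7, 179.8, 121.1]
ee_rot: [0.56, 0.433, -0.559, 0.433]
wrist_force: [0.8, 0.4, 0.8]
width: 86.6
```

```bash
python3 p.py 543.5 180 52 -14.5; python3 chk.py g3w; python3 - <<'E'
from station import arm
from h import *
W=arm.get_calibration("wrist");print(proj(W,[543.5,180,91]),proj(W,[528,122,91]))
E
```

```text
t 17.3667 pos [543.7 179.8 121.1] yaw -14.56 w 86.6 F [0.8 0.4 0.8] q7 [ 0.35  0.35 -0.85  1.76  0.29  1.16 -0.84]
travel [1.73, -0.01, -0.0] rot [-0.01, -0.01, -0.0] rows 1.656051515671417 0.00909363182731831
[253.12115478 227.20305285] [252.58111808 303.13122472]
```

View pics/g3w.png

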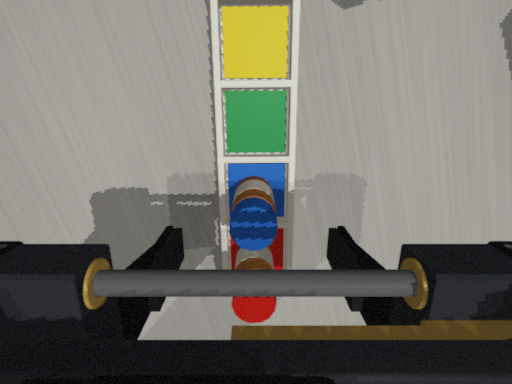

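>>> carry_out(
  steps=[
    {"travel":[0.7,0,0],"delta_rot":[0,0,0],"jaw":1},
    {"travel":[1.4,0,0],"delta_rot":[0,0,0],"jaw":1},
    {"travel":[1.75,0,0],"delta_rot":[0,0,0],"jaw":1},
    {"travel":[1.75,0,0],"delta_rot":[0,0,0],"jaw":1},
    {"travel":[1.75,0,0],"delta_rot":[0,0,0],"jaw":1},
  ],
)

```text
time_s: 17.83
position: [543.3, 181.1, 50.9]
ee_rot: [0.559, 0.433, -0.559, 0.433]
wrist_force: [-0.0, 0.1, 0.6]
width: 87.0
```

>>> carry_out(
  steps=[
    {"travel":[0,0,0],"delta_rot":[0,0,0],"jaw":-0.6},
    {"travel":[0,0,0],"delta_rot":[0,0,0],"jaw":-0.6},
    {"travel":[0,0,0],"delta_rot":[0,0,0],"jaw":-0.6},
    {"travel":[0,0,0],"delta_rot":[0,0,0],"jaw":-0.6},
    {"travel":[0,0,0],"delta_rot":[0,0,0],"jaw":-0.6},
  ],
)

```text
time_s: 18.25
position: [543.4, 181.1, 50.9]
ee_rot: [0.559, 0.433, -0.559, 0.433]
wrist_force: [-1.4, 0.7, -0.1]
width: 61.4
```

>>> carry_out(
  steps=[
    {"travel":[0,0,0],"delta_rot":[0,0,0],"jaw":-0.6},
    {"travel":[0,0,0],"delta_rot":[0,0,0],"jaw":-0.6},
    {"travel":[0,0,0],"delta_rot":[0,0,0],"jaw":-0.6},
    {"travel":[0,0,0],"delta_rot":[0,0,0],"jaw":-0.6},
    {"travel":[0,0,0],"delta_rot":[0,0,0],"jaw":-0.6},
  ],
)

```text
time_s: 18.67
position: [542.9, 181.0, 50.2]
ee_rot: [0.559, 0.433, -0.559, 0.433]
wrist_force: [0.2, -0.6, 0.9]
width: 33.7
```

>>> carry_out(
  steps=[
    {"travel":[0,0,0],"delta_rot":[0,0,0],"jaw":-0.6},
    {"travel":[0,0,0],"delta_rot":[0,0,0],"jaw":-0.6},
    {"travel":[0,0,0],"delta_rot":[0,0,0],"jaw":-0.6},
  ],
)

```text
time_s: 18.92
position: [542.9, 181.0, 50.2]
ee_rot: [0.559, 0.433, -0.559, 0.433]
wrist_force: [-0.7, 0.2, 0.3]
width: 33.0
```

>>> carry_out(
  steps=[
    {"travel":[-0.5,0,0],"delta_rot":[0,0,0],"jaw":-0.6},
    {"travel":[-1.3,0,0],"delta_rot":[0,0,0],"jaw":-0.6},
    {"travel":[-2.2,0,0],"delta_rot":[0,0,0],"jaw":-0.6},
    {"travel":[-3.0,0,0],"delta_rot":[0,0,0],"jaw":-0.6},
    {"travel":[-3.0,0,0],"delta_rot":[0,0,0],"jaw":-0.6},
  ],
)

```text
time_s: 19.33
position: [546.5, 182.9, 176.9]
ee_rot: [0.563, 0.432, -0.555, 0.435]
wrist_force: [1.1, 1.0, -0.4]
width: 33.2
```

```bash
python3 p.py 586 -237 170 53
```

```text
t 19.3333 pos [546.5 182.9 176.9] yaw -14.46 w 33.2 F [ 1.1  1.  -0.4] q7 [ 0.37  0.3  -0.87  1.7   0.24  1.24 -0.81]
travel [0.15, 3.58, 9.92] rot [-13.49, 0.01, -0.13] rows 10.116349766237313 9.421742267828884
```

```bash
python3 - <<'E'
from h import *
import json
W=json.load(open('w1.json'));print(plane(W,433,134,0),plane(W,470,141,0),plane(W,470,141,80))
from station import arm
S=arm.get_calibration("scene");print(plane(S,205,262,0),plane(S,201,240,80))
E
```

```text
[727.59696417  -3.26262622   0.        ] [771.04419471  35.85643051   0.        ] [727.4280988   -3.01282235  80.        ]
[725.47511973  -2.42437236   0.        ] [719.90318029  -9.64180345  80.        ]
```

Glass is at (727,-3), 80 mm tall: far from the path.

>>> carry_out(
  steps=[
    {"travel":[0.1,3.6,9.9],"delta_rot":[-13.5,0,0],"jaw":-0.6},
    {"travel":[0.1,3.6,9.9],"delta_rot":[-13.5,0,0],"jaw":-0.6},
    {"travel":[0.1,3.6,9.9],"delta_rot":[-13.5,0,0],"jaw":-0.6},
    {"travel":[0.1,3.6,9.9],"delta_rot":[-13.5,0,0],"jaw":-0.6},
    {"travel":[0.1,3.6,9.9],"delta_rot":[-13.5,0,0],"jaw":-0.6},
  ],
)

```text
time_s: 19.75
position: [561.4, -10.4, 167.9]
ee_rot: [0.412, 0.575, -0.412, 0.574]
wrist_force: [1.3, 0.4, -0.9]
width: 33.4
```

```bash
python3 p.py 586 -237 170 53
```

```text
t 19.75 pos [561.4 -10.4 167.9] yaw 18.67 w 33.4 F [ 1.3  0.4 -0.9] q7 [ 0.74  0.28 -0.89  1.74  0.23  1.23  0.12]
travel [-0.05, -1.23, 5.57] rot [-6.87, -0.0, 0.0] rows 5.467368866192841 4.794803684367847
```

>>> carry_out(
  steps=[
    {"travel":[-0.05,-1.25,5.55],"delta_rot":[-6.85,0,0],"jaw":-0.6},
    {"travel":[-0.05,-1.25,5.55],"delta_rot":[-6.85,0,0],"jaw":-0.6},
    {"travel":[-0.05,-1.25,5.55],"delta_rot":[-6.85,0,0],"jaw":-0.6},
    {"travel":[-0.05,-1.25,5.55],"delta_rot":[-6.85,0,0],"jaw":-0.6},
    {"travel":[-0.05,-1.25,5.55],"delta_rot":[-6.85,0,0],"jaw":-0.6},
  ],
)

```text
time_s: 20.17
position: [581.5, -216.3, 169.4]
ee_rot: [0.225, 0.671, -0.225, 0.67]
wrist_force: [1.1, 0.9, -1.4]
width: 33.3
```

>>> carry_out(
  steps=[
    {"travel":[0,0,0],"delta_rot":[0,0,0],"jaw":-0.6},
    {"travel":[0,0,0],"delta_rot":[0,0,0],"jaw":-0.6},
    {"travel":[0,0,0],"delta_rot":[0,0,0],"jaw":-0.6},
  ],
)

```text
time_s: 20.42
position: [581.6, -213.7, 169.2]
ee_rot: [0.228, 0.67, -0.227, 0.669]
wrist_force: [0.6, 1.1, -1.1]
width: 33.6
```

```bash
python3 p.py 586 -237 170 53
```

```text
t 20.4167 pos [ 581.6 -213.7  169.2] yaw 52.48 w 33.6 F [ 0.6  1.1 -1.1] q7 [ 1.    0.43 -0.88  1.59  0.34  1.29  0.98]
travel [-0.02, -0.4, 0.44] rot [-0.1, -0.02, -0.01] rows 0.569518146770648 0.07510056997674822
```

>>> carry_out(
  steps=[
    {"travel":[0,-0.4,0.45],"delta_rot":[-0.1,0,0],"jaw":-0.6},
    {"travel":[0,-0.4,0.45],"delta_rot":[-0.1,0,0],"jaw":-0.6},
    {"travel":[0,-0.4,0.45],"delta_rot":[-0.1,0,0],"jaw":-0.6},
    {"travel":[0,-0.4,0.45],"delta_rot":[-0.1,0,0],"jaw":-0.6},
  ],
)

```text
time_s: 20.75
position: [586.6, -235.7, 170.0]
ee_rot: [0.224, 0.671, -0.223, 0.671]
wrist_force: [0.8, -0.0, -2.0]
width: 33.4
```

```bash
python3 p.py 586 -237 48 53; python3 chk.py r6w
```

```text
t 20.75 pos [ 586.6 -235.7  170. ] yaw 53.15 w 33.4 F [ 0.8 -0.  -2. ] q7 [ 1.01  0.45 -0.87  1.56  0.35  1.3   1.02]
travel [3.05, -0.04, 0.01] rot [0.03, -0.01, -0.01] rows 2.92476964615393 0.023220275648742062
```

View pics/r6w.png

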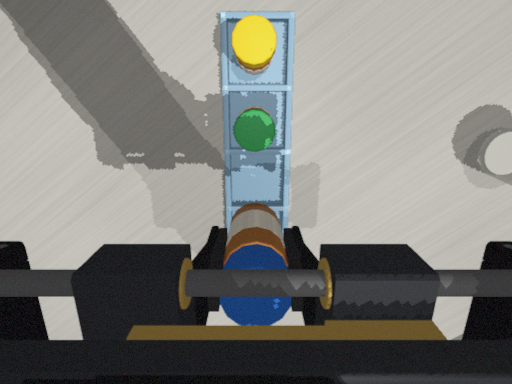

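```bash
python3 - <<'E'
from station import arm
from h import *
W=arm.get_calibration("wrist");o=arm.observe();r=R.from_quat(o['ee_rot'])
for u,v in((224,152),(290,152),(257,209),(221,87),(292,87),(257,13)): print(r.inv().apply(plane(W,u,v,18)-o['position']).round(1))
E
```

```text
[152.1 -33.  -29.5]
[152.1  34.7 -29.5]
[152.1   1.   32.9]
[152.1 -34.  -92.4]
[152.2  34.3 -92.5]
[ 152.2    0.4 -155.2]
```

>>> carry_out(
  steps=[
    {"travel":[0.8,0,0],"delta_rot":[0,0,0],"jaw":-0.6},
    {"travel":[1.6,0,0],"delta_rot":[0,0,0],"jaw":-0.6},
    {"travel":[2.4,0,0],"delta_rot":[0,0,0],"jaw":-0.6},
    {"travel":[2.9,0,0],"delta_rot":[0,0,0],"jaw":-0.6},
    {"travel":[2.9,0,0],"delta_rot":[0,0,0],"jaw":-0.6},
  ],
)

```text
time_s: 21.22
position: [583.0, -235.2, 49.2]
ee_rot: [0.224, 0.674, -0.223, 0.668]
wrist_force: [-1.0, -0.1, -1.4]
width: 33.3
```

>>> carry_out(
  steps=[
    {"travel":[0,0,0],"delta_rot":[0,0,0],"jaw":-0.6},
    {"travel":[0,0,0],"delta_rot":[0,0,0],"jaw":-0.6},
    {"travel":[0,0,0],"delta_rot":[0,0,0],"jaw":-0.6},
  ],
)

```text
time_s: 21.47
position: [588.2, -237.6, 56.5]
ee_rot: [0.224, 0.669, -0.224, 0.672]
wrist_force: [0.3, 0.7, -0.4]
width: 33.0
```

>>> carry_out(
  steps=[
    {"travel":[0.1,0,0],"delta_rot":[0,0,0],"jaw":-0.6},
    {"travel":[0.18,0,0],"delta_rot":[0,0,0],"jaw":-0.6},
    {"travel":[0.18,0,0],"delta_rot":[0,0,0],"jaw":-0.6},
    {"travel":[0.18,0,0],"delta_rot":[0,0,0],"jaw":-0.6},
    {"travel":[0.18,0,0],"delta_rot":[0,0,0],"jaw":-0.6},
  ],
)

```text
time_s: 21.88
position: [586.8, -237.9, 47.2]
ee_rot: [0.224, 0.67, -0.224, 0.671]
wrist_force: [0.5, -0.2, 0.4]
width: 33.1
```

>>> carry_out(
  steps=[
    {"travel":[0,0,0],"delta_rot":[0,0,0],"jaw":0.5},
    {"travel":[0,0,0],"delta_rot":[0,0,0],"jaw":0.5},
    {"travel":[0,0,0],"delta_rot":[0,0,0],"jaw":0.5},
    {"travel":[0,0,0],"delta_rot":[0,0,0],"jaw":0.5},
    {"travel":[0,0,0],"delta_rot":[0,0,0],"jaw":0.5},
  ],
)

```text
time_s: 22.3
position: [586.4, -237.6, 46.8]
ee_rot: [0.224, 0.671, -0.224, 0.671]
wrist_force: [-0.1, -0.1, -1.0]
width: 58.3
```

>>> carry_out(
  steps=[
    {"travel":[-0.5,0,0],"delta_rot":[0,0,0],"jaw":1},
    {"travel":[-1.3,0,0],"delta_rot":[0,0,0],"jaw":1},
    {"travel":[-2.3,0,0],"delta_rot":[0,0,0],"jaw":1},
    {"travel":[-3.1,0,0],"delta_rot":[0,0,0],"jaw":1},
  ],
)

```text
time_s: 22.63
position: [586.7, -237.5, 173.0]
ee_rot: [0.224, 0.671, -0.224, 0.671]
wrist_force: [0.8, -0.1, 0.2]
width: 82.8
```

```bash
python3 p.py 528 122 170 -14.5; python3 chk.py r7w
```

```text
t 22.6333 pos [ 586.7 -237.5  173. ] yaw 53.07 w 82.8 F [ 0.8 -0.1  0.2] q7 [ 1.01  0.45 -0.87  1.55  0.35  1.3   1.02]
travel [0.08, 6.3, -6.57] rot [13.51, -0.0, -0.01] rows 8.735057188610703 9.43763539951173
```

View pics/r7w.png

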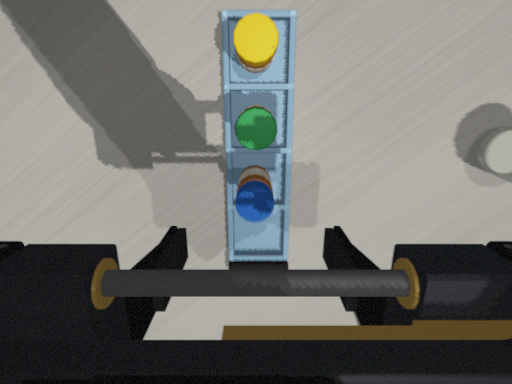

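Three bottles stand in place (yellow, green, blue in sequence from the end away from the block). Now the red one.

>>> carry_out(
  steps=[
    {"travel":[0,6.3,-6.55],"delta_rot":[13.5,0,0],"jaw":1},
    {"travel":[0,6.3,-6.55],"delta_rot":[13.5,0,0],"jaw":1},
    {"travel":[0,6.3,-6.55],"delta_rot":[13.5,0,0],"jaw":1},
    {"travel":[0,6.3,-6.55],"delta_rot":[13.5,0,0],"jaw":1},
    {"travel":[0,6.3,-6.55],"delta_rot":[13.5,0,0],"jaw":1},
  ],
)

```text
time_s: 23.1
position: [552.6, -30.4, 170.9]
ee_rot: [0.421, 0.568, -0.421, 0.568]
wrist_force: [1.1, 0.7, 0.4]
width: 86.9
```

```bash
python3 p.py 528 122 170 -14.5
```

```text
t 23.1 pos [552.6 -30.4 170.9] yaw 16.9 w 86.9 F [1.1 0.7 0.4] q7 [ 0.78  0.26 -0.88  1.75  0.21  1.23  0.14]
travel [0.02, 0.52, -3.82] rot [6.28, 0.0, -0.0] rows 3.7022210170722247 4.384791979485449
```

>>> carry_out(
  steps=[
    {"travel":[0,0.5,-3.8],"delta_rot":[6.3,0,0],"jaw":1},
    {"travel":[0,0.5,-3.8],"delta_rot":[6.3,0,0],"jaw":1},
    {"travel":[0,0.5,-3.8],"delta_rot":[6.3,0,0],"jaw":1},
    {"travel":[0,0.5,-3.8],"delta_rot":[6.3,0,0],"jaw":1},
    {"travel":[0,0.5,-3.8],"delta_rot":[6.3,0,0],"jaw":1},
  ],
)

```text
time_s: 23.52
position: [524.8, 128.1, 171.7]
ee_rot: [0.558, 0.437, -0.556, 0.435]
wrist_force: [0.1, 0.7, 0.6]
width: 87.5
```

>>> carry_out(
  steps=[
    {"travel":[0,0,0],"delta_rot":[0,0,0],"jaw":1},
    {"travel":[0,0,0],"delta_rot":[0,0,0],"jaw":1},
    {"travel":[0,0,0],"delta_rot":[0,0,0],"jaw":1},
  ],
)

```text
time_s: 23.77
position: [527.7, 117.2, 170.7]
ee_rot: [-0.558, -0.434, 0.558, -0.434]
wrist_force: [0.7, 0.1, -0.1]
width: 87.0
```

```bash
python3 p.py 528 122 120 -14.5
```

```text
t 23.7667 pos [527.7 117.2 170.7] yaw -14.24 w 87.0 F [ 0.7  0.1 -0.1] q7 [ 0.52  0.22 -0.89  1.78  0.18  1.22 -0.66]
travel [1.27, -0.02, -0.12] rot [0.05, 0.01, 0.0] rows 1.2221947803744377 0.03602723455882899
```

>>> carry_out(
  steps=[
    {"travel":[0.3,0,-0.1],"delta_rot":[0,0,0],"jaw":1},
    {"travel":[1.25,0,-0.12],"delta_rot":[0,0,0],"jaw":1},
    {"travel":[1.25,0,-0.12],"delta_rot":[0,0,0],"jaw":1},
    {"travel":[1.25,0,-0.12],"delta_rot":[0,0,0],"jaw":1},
    {"travel":[1.25,0,-0.12],"delta_rot":[0,0,0],"jaw":1},
  ],
)

```text
time_s: 24.18
position: [528.9, 123.2, 121.3]
ee_rot: [0.558, 0.434, -0.558, 0.434]
wrist_force: [0.7, 0.4, 1.3]
width: 87.0
```

```bash
python3 p.py 528 122 51 -14.5; python3 chk.py g4w; python3 - <<'E'
from station import arm
from h import *
W=arm.get_calibration("wrist");print(proj(W,[528,122,91]))
E
```

```text
t 24.1833 pos [528.9 123.2 121.3] yaw -14.27 w 87.0 F [0.7 0.4 1.3] q7 [ 0.49  0.29 -0.87  1.83  0.24  1.13 -0.71]
travel [1.76, -0.01, 0.04] rot [0.05, -0.01, 0.0] rows 1.6859716503143904 0.03342837341005022
[252.3692479  228.79412103]
```

View pics/g4w.png

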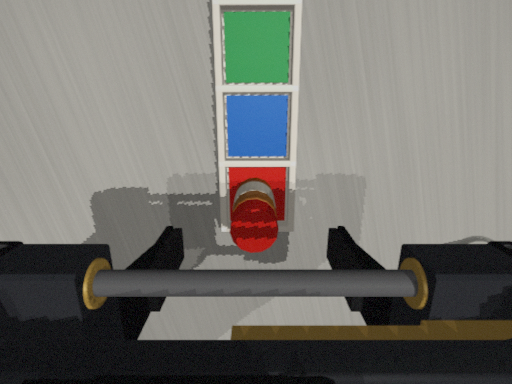

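Red cap at (254,229), where expected. Descend and grip.

>>> carry_out(
  steps=[
    {"travel":[0.7,0,0],"delta_rot":[0,0,0],"jaw":1},
    {"travel":[1.4,0,0],"delta_rot":[0,0,0],"jaw":1},
    {"travel":[1.75,0,0],"delta_rot":[0,0,0],"jaw":1},
    {"travel":[1.75,0,0],"delta_rot":[0,0,0],"jaw":1},
    {"travel":[1.75,0,0],"delta_rot":[0,0,0],"jaw":1},
  ],
)

```text
time_s: 24.65
position: [528.8, 123.8, 51.6]
ee_rot: [0.558, 0.434, -0.558, 0.434]
wrist_force: [0.7, -0.3, -0.0]
width: 86.8
```

>>> carry_out(
  steps=[
    {"travel":[0,0,0],"delta_rot":[0,0,0],"jaw":-0.6},
    {"travel":[0,0,0],"delta_rot":[0,0,0],"jaw":-0.6},
    {"travel":[0,0,0],"delta_rot":[0,0,0],"jaw":-0.6},
    {"travel":[0,0,0],"delta_rot":[0,0,0],"jaw":-0.6},
    {"travel":[0,0,0],"delta_rot":[0,0,0],"jaw":-0.6},
  ],
)

```text
time_s: 25.07
position: [528.9, 123.6, 51.6]
ee_rot: [0.558, 0.434, -0.558, 0.434]
wrist_force: [-0.0, 0.7, 0.1]
width: 61.5
```

>>> carry_out(
  steps=[
    {"travel":[0,0,0],"delta_rot":[0,0,0],"jaw":-0.6},
    {"travel":[0,0,0],"delta_rot":[0,0,0],"jaw":-0.6},
    {"travel":[0,0,0],"delta_rot":[0,0,0],"jaw":-0.6},
    {"travel":[0,0,0],"delta_rot":[0,0,0],"jaw":-0.6},
    {"travel":[0,0,0],"delta_rot":[0,0,0],"jaw":-0.6},
  ],
)

```text
time_s: 25.48
position: [528.4, 123.6, 51.0]
ee_rot: [0.558, 0.434, -0.558, 0.434]
wrist_force: [0.1, 0.2, 0.8]
width: 33.3
```

>>> carry_out(
  steps=[
    {"travel":[0,0,0],"delta_rot":[0,0,0],"jaw":-0.6},
    {"travel":[0,0,0],"delta_rot":[0,0,0],"jaw":-0.6},
    {"travel":[0,0,0],"delta_rot":[0,0,0],"jaw":-0.6},
  ],
)

```text
time_s: 25.73
position: [528.4, 123.6, 51.0]
ee_rot: [0.558, 0.434, -0.558, 0.434]
wrist_force: [-0.7, -1.0, -0.1]
width: 32.9
```

>>> carry_out(
  steps=[
    {"travel":[-0.5,0,0],"delta_rot":[0,0,0],"jaw":-0.6},
    {"travel":[-1.3,0,0],"delta_rot":[0,0,0],"jaw":-0.6},
    {"travel":[-2.2,0,0],"delta_rot":[0,0,0],"jaw":-0.6},
    {"travel":[-3.0,0,0],"delta_rot":[0,0,0],"jaw":-0.6},
    {"travel":[-3.0,0,0],"delta_rot":[0,0,0],"jaw":-0.6},
  ],
)

```text
time_s: 26.15
position: [532.3, 125.1, 177.4]
ee_rot: [0.561, 0.432, -0.555, 0.436]
wrist_force: [0.9, 0.7, -0.5]
width: 32.9
```

```bash
python3 p.py 636 -274 172 53
```

```text
t 26.15 pos [532.3 125.1 177.4] yaw -14.23 w 32.9 F [ 0.9  0.7 -0.5] q7 [ 0.52  0.23 -0.9   1.77  0.19  1.23 -0.68]
travel [0.15, 4.96, 9.03] rot [-13.45, 0.03, -0.13] rows 9.888976821963265 9.389576322252227
```

>>> carry_out(
  steps=[
    {"travel":[0,4.95,9.05],"delta_rot":[-13.5,0,0],"jaw":-0.6},
    {"travel":[0,4.95,9.05],"delta_rot":[-13.5,0,0],"jaw":-0.6},
    {"travel":[0,4.95,9.05],"delta_rot":[-13.5,0,0],"jaw":-0.6},
    {"travel":[0,4.95,9.05],"delta_rot":[-13.5,0,0],"jaw":-0.6},
    {"travel":[0,4.95,9.05],"delta_rot":[-13.5,0,0],"jaw":-0.6},
  ],
)

```text
time_s: 26.57
position: [578.9, -73.6, 170.5]
ee_rot: [0.401, 0.582, -0.402, 0.582]
wrist_force: [0.2, -0.1, -0.2]
width: 33.7
```

```bash
python3 p.py 636 -274 172 53
```

```text
t 26.5667 pos [578.9 -73.6 170.5] yaw 20.8 w 33.7 F [ 0.2 -0.1 -0.2] q7 [ 0.81  0.33 -0.87  1.68  0.27  1.25  0.24]
travel [-0.04, -0.44, 5.19] rot [-6.44, 0.0, 0.0] rows 4.997500809325118 4.497845651539332
```

>>> carry_out(
  steps=[
    {"travel":[-0.05,-0.45,5.2],"delta_rot":[-6.45,0,0],"jaw":-0.6},
    {"travel":[-0.05,-0.45,5.2],"delta_rot":[-6.45,0,0],"jaw":-0.6},
    {"travel":[-0.05,-0.45,5.2],"delta_rot":[-6.45,0,0],"jaw":-0.6},
    {"travel":[-0.05,-0.45,5.2],"delta_rot":[-6.45,0,0],"jaw":-0.6},
    {"travel":[-0.05,-0.45,5.2],"delta_rot":[-6.45,0,0],"jaw":-0.6},
  ],
)

```text
time_s: 26.98
position: [634.3, -274.8, 171.8]
ee_rot: [0.225, 0.671, -0.225, 0.67]
wrist_force: [0.6, 0.9, -1.1]
width: 32.9
```

>>> carry_out(
  steps=[
    {"travel":[0,0,0],"delta_rot":[0,0,0],"jaw":-0.6},
    {"travel":[0,0,0],"delta_rot":[0,0,0],"jaw":-0.6},
    {"travel":[0,0,0],"delta_rot":[0,0,0],"jaw":-0.6},
  ],
)

```text
time_s: 27.23
position: [634.2, -271.9, 171.6]
ee_rot: [0.227, 0.67, -0.226, 0.669]
wrist_force: [-0.4, 1.2, -1.4]
width: 33.3
```

```bash
python3 p.py 636 -274 172 53
```

```text
t 27.2333 pos [ 634.2 -271.9  171.6] yaw 52.63 w 33.3 F [-0.4  1.2 -1.4] q7 [ 0.95  0.58 -0.85  1.39  0.43  1.36  1.01]
travel [-0.01, -0.02, 0.07] rot [-0.07, -0.03, -0.02] rows 0.06657384326511818 0.05669775940392588
```

```bash
python3 chk.py r8w
```

```text
(no output)
```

View pics/r8w.png

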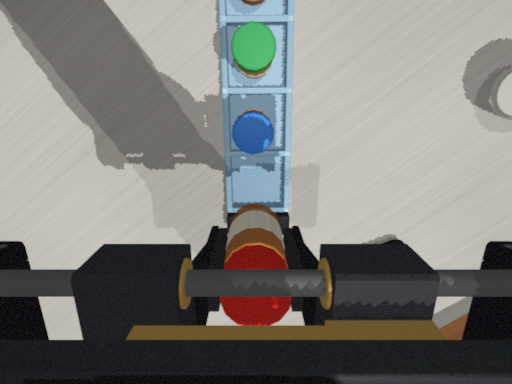

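```bash
python3 - <<'E'
from station import arm
from h import *
W=arm.get_calibration("wrist");o=arm.observe();r=R.from_quat(o['ee_rot'])
for u,v in((225,153),(291,153),(257,211),(222,90),(292,90),(257,17)): print(r.inv().apply(plane(W,u,v,18)-o['position']).round(1))
E
python3 p.py 636 -274 172 53
```

```text
[154.2 -32.2 -28. ]
[154.3  36.1 -28.1]
[154.2   1.1  36.1]
[154.3 -33.3 -89.7]
[154.4  34.7 -89.8]
[ 154.5    0.5 -152.6]
t 27.2833 pos [ 634.5 -270.7  172.2] yaw 52.74 w 33.3 F [-1.2  0.7 -1.6] q7 [ 0.95  0.58 -0.85  1.39  0.43  1.36  1.01]
travel [0.01, -0.04, 0.08] rot [-0.05, -0.02, -0.01] rows 0.08805439538743252 0.03933813260920942
```

>>> carry_out(
  steps=[
    {"travel":[0.8,0,0.05],"delta_rot":[0,0,0],"jaw":-0.6},
    {"travel":[1.6,0,0.05],"delta_rot":[0,0,0],"jaw":-0.6},
    {"travel":[2.4,0,0.05],"delta_rot":[0,0,0],"jaw":-0.6},
    {"travel":[2.9,0,0.05],"delta_rot":[0,0,0],"jaw":-0.6},
    {"travel":[2.9,0,0.05],"delta_rot":[0,0,0],"jaw":-0.6},
  ],
)

```text
time_s: 27.7
position: [632.6, -270.6, 51.7]
ee_rot: [0.226, 0.673, -0.225, 0.667]
wrist_force: [-0.4, -0.5, -1.6]
width: 33.0
```

>>> carry_out(
  steps=[
    {"travel":[0,0,0],"delta_rot":[0,0,0],"jaw":-0.6},
    {"travel":[0,0,0],"delta_rot":[0,0,0],"jaw":-0.6},
    {"travel":[0,0,0],"delta_rot":[0,0,0],"jaw":-0.6},
  ],
)

```text
time_s: 27.95
position: [637.8, -273.3, 59.6]
ee_rot: [0.226, 0.669, -0.226, 0.671]
wrist_force: [-0.1, -0.1, -0.5]
width: 33.3
```

```bash
python3 p.py 636 -274 48 53
```

```text
t 27.95 pos [ 637.8 -273.3   59.6] yaw 52.71 w 33.3 F [-0.1 -0.1 -0.5] q7 [ 0.93  0.68 -0.8   1.49  0.51  1.18  0.96]
travel [0.29, -0.04, -0.03] rot [-0.06, 0.04, -0.02] rows 0.2828662660121213 0.050834116246505225
```

>>> carry_out(
  steps=[
    {"travel":[0.12,0,0],"delta_rot":[0,0,0],"jaw":-0.6},
    {"travel":[0.22,0,0],"delta_rot":[0,0,0],"jaw":-0.6},
    {"travel":[0.22,0,0],"delta_rot":[0,0,0],"jaw":-0.6},
    {"travel":[0.22,0,0],"delta_rot":[0,0,0],"jaw":-0.6},
    {"travel":[0.22,0,0],"delta_rot":[0,0,0],"jaw":-0.6},
  ],
)

```text
time_s: 28.37
position: [636.0, -273.6, 48.0]
ee_rot: [0.226, 0.67, -0.226, 0.67]
wrist_force: [0.2, -0.3, -0.9]
width: 33.1
```

>>> carry_out(
  steps=[
    {"travel":[0,0,0],"delta_rot":[0,0,0],"jaw":-0.6},
    {"travel":[0,0,0],"delta_rot":[0,0,0],"jaw":-0.6},
  ],
)

```text
time_s: 28.53
position: [636.1, -273.6, 48.0]
ee_rot: [0.226, 0.67, -0.226, 0.67]
wrist_force: [-0.7, -0.0, -0.5]
width: 33.3
```

>>> carry_out(
  steps=[
    {"travel":[0,0,0],"delta_rot":[0,0,0],"jaw":0.5},
    {"travel":[0,0,0],"delta_rot":[0,0,0],"jaw":0.5},
    {"travel":[0,0,0],"delta_rot":[0,0,0],"jaw":0.5},
    {"travel":[0,0,0],"delta_rot":[0,0,0],"jaw":0.5},
    {"travel":[0,0,0],"delta_rot":[0,0,0],"jaw":0.5},
  ],
)

```text
time_s: 28.95
position: [636.2, -273.6, 48.1]
ee_rot: [0.226, 0.67, -0.226, 0.67]
wrist_force: [0.5, 0.2, 0.5]
width: 58.8
```

>>> carry_out(
  steps=[
    {"travel":[-0.5,0,0],"delta_rot":[0,0,0],"jaw":1},
    {"travel":[-1.3,0,0],"delta_rot":[0,0,0],"jaw":1},
    {"travel":[-2.3,0,0],"delta_rot":[0,0,0],"jaw":1},
    {"travel":[-3.3,0,0],"delta_rot":[0,0,0],"jaw":1},
    {"travel":[-4.2,0,0],"delta_rot":[0,0,0],"jaw":1},
  ],
)

```text
time_s: 29.37
position: [636.2, -273.4, 218.6]
ee_rot: [0.226, 0.67, -0.226, 0.67]
wrist_force: [0.0, 0.1, 0.4]
width: 85.0
```

>>> carry_out(
  steps=[
    {"travel":[-0.5,0,2.5],"delta_rot":[0,0,0],"jaw":1},
    {"travel":[-0.5,0,2.5],"delta_rot":[0,0,0],"jaw":1},
    {"travel":[-0.5,0,2.5],"delta_rot":[0,0,0],"jaw":1},
    {"travel":[-0.5,0,2.5],"delta_rot":[0,0,0],"jaw":1},
    {"travel":[-0.5,0,2.5],"delta_rot":[0,0,0],"jaw":1},
  ],
)

```text
time_s: 29.78
position: [716.1, -334.2, 235.0]
ee_rot: [0.227, 0.67, -0.226, 0.669]
wrist_force: [-0.1, 0.5, 0.7]
width: 86.8
```

```bash
python3 p.py; python3 - <<'E'
from station import arm
import cv2
w,s,c=[arm.camera(n)[:,:,::-1] for n in("wrist","side","scene")]
cv2.imwrite("pics/fw.png",w);cv2.imwrite("pics/fs.png",cv2.resize(s[110:210,230:350],None,fx=5,fy=5,interpolation=cv2.INTER_CUBIC))
cv2.imwrite("pics/fc.png",c)
E
```

```text
t 29.7833 pos [ 716.1 -334.2  235. ] yaw 52.65 w 86.8 F [-0.1  0.5  0.7] q7 [ 0.8   0.75 -0.8   0.97  0.51  1.59  1.09]
```

View pics/fw.png

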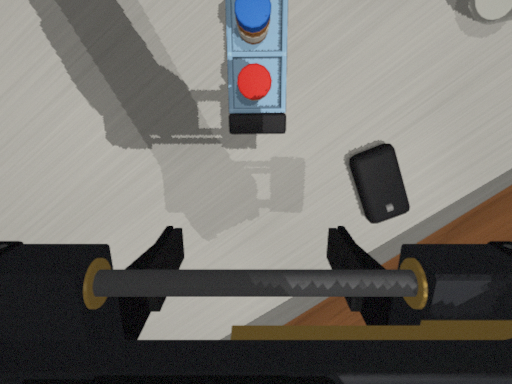

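View pics/fs.png

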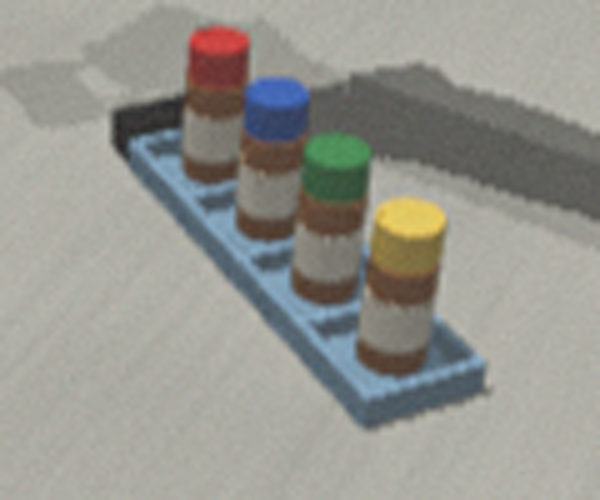

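View pics/fc.png

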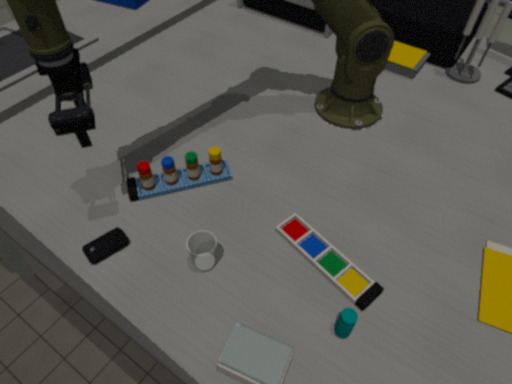

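```bash
python3 -c "
from station import arm
print(arm.job_done())"
```

```text
the job is handed in; nothing more can be done
None
```

I moved all four bottles into the light blue rack in reverse order and handed the job in at about 30 s of robot time, well under the 102 s limit. From the bay farthest from the black block to the bay next to it, the order is now yellow, green, blue, red. In the white rack, counted from its block, it was also yellow, green, blue, red.

- **Final pictures:** the side view shows all four bottles upright on their bay floors, one to a bay. The scene view shows only the coloured mats left in the white rack, with the turquoise bottle and the glass still in place. The gripper was about 100 mm away and touching nothing when I handed in.
- **Forces:** the wrist force readings stayed under about 3 N throughout.
- **Disagreement, wall height:** I first took the rack wall tops as 24 mm high, and the scene and side views then disagreed by about 12 mm. Reading the walls as 18 mm in total brought the wrist view to within a few mm of the given rack sizes. I placed the bottles using that.
- **Pose readings:** just after fast moves the measured tool position was off by up to about 8 mm. I let the arm settle and corrected before each release.

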